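Put the right jar in the slanted spice block

ROBOT

A 6-joint arm with a two-finger parallel gripper is mounted at the origin on a cart in front of the work surface, level with it; the furniture and walls round the work are solid. World frame = base frame: x ahead of the robot, y to its left, z up, the work surface at z = 0. Lengths are in m, angles in rad, forces in N, time in s.
With the tool pointing down it reaches from about 0.35 to 0.85 m from the base axis. Payload 8.1 kg.
Tool frame: the origin (TCP) lies midway between the tips of the shut fingers; the grasp point (between the pads) lies behind it (manip.tcp_to_grasp is the z of the grasp point in the tool frame, in m); z points along the fingers, y is the direction in which the jaws open and shut (so a half turn about z gives the same grasp; the last joint's range is limited). The gripper opens to 93 mm and grips with 3 to 60 N. Pads are 15 mm wide; open, the fingers measure 128 mm over their backs; the gripper's body (75 mm by 188 mm) begins 65 mm behind the grasp point.
Start: joints at [-1.22, 0.13, 1.488, -0, 1.523, -0.085], TCP at [0.253, -0.544, 0.219] pointing down, gripper open.
Joint ranges: [-2.96, 2.96], [-0.89, 2.26], [0.02, 2.5], [-1.34, 4.48], [0, 2.73], [-2.66, 2.66]. Speed limits (rad/s): [2.39, 2.39, 2.79, 3.14, 3.14, 3.14].

INTERFACE

Orientations are given as a unit quaternion [x, y, z, w].
In Python, from station import manip, eyes gives the robot as it stands. The module is installed in compiled form; this text tells all that it offers.
- The arm moves only by the tool arm_command, never from a script. Its argument "series" is a list of rows, each an object with "xyz": the shift along the tool's x, y, z normalised to -1 to 1, where 1 is 0.08 m, a list of three; "delta_rot": the turn, a rotation vector about the tool's x, y, z normalised to -1 to 1, where 1 is pi/4 rad, a list of three; "jaw": the finger opening in mm, from 0 to 93. A call has exactly 5 rows; each row shifts and turns the commanded pose from where the row before left it, along the tool's axes as they then stand; what a row does not reach is not made up. A row lasts 1/10 s, in which the tool goes at most 50 mm and 8.59 degrees, less where a joint would pass 70% of its speed; a pose out of reach is approached as far as the arm can. A call with a number of a shift or a turn outside -1 to 1 is refused whole. A call with a gripper value outside its range is refused whole. The fingers move at their own pace and stop on an object; "newtons" is the grip in N (left out, the last holds). Time passes only in rows, so rows that do not move let the fingers close, or fill a call up. It gives the time, the measured TCP pose, the force and the opening at its end, in the units of the state.
- manip.state(): the state, without advancing time (a new reading comes with each control period).
- eyes.get_image(name): name is "scene" or "top"; returns the picture (384x512x3 uint8, blue, green, red); there is no depth.
- eyes.get_calibration(name): a dict with "fovy" (degrees; the focal length in pixels is half the picture's height over the tangent of half this angle, whatever the lens; pixels are square), "cx", "cy" (the principal point, pixels), "k1" (the pictures are not rectified: a ray, as slopes to the right and down, at radius r is drawn at 1 + k1 r^2 times it, then the intrinsics apply), "cam_to_world" (4x4, takes a point from camera to world coordinates). Camera axes: x right, y down, z forward; pixel columns grow to the right and rows downward; lengths in m; the calibration is good to about 2 mm. A picture is of the moment at which its call begins. get_calibration takes no time and is no camera call.
- manip.finish_job(): hands the job in, once; it reports no verdict.
The state is a dict: "clock": time; "joints": joint angles; "qd": joint speeds; "joint_efforts": joint torques, N m; "tcp_pos": TCP position; "tool_rot": TCP orientation; "contact_force": force on the tool from outside, world axes, zero at the start; "ft_torque": the same for the moment, N m; "opening": finger opening in m.
Only numpy, scipy, OpenCV 4.12 (cv2) and the standard library are available. Lean on these libraries where they do the work, as an engineer would, in place of code of your own. Each camera call takes 0.05 s, during which the arm holds its last target.

TASK

The salt shaker has been put into the slanted spice block by mistake. Take it out and stand it upright on the round cork coaster, then slide the spare spice jar, the one standing by itself at the front of the worktop, cap up into the bore this frees past its spring until it is fully home, and press it firmly down on the bore's floor for a moment (about 20 N, without ramming it). Leave the two jars already in the block, the tea carton and the tall jar beside them where they are.

Things in the scene. Friction and masses are not known exactly. Their poses are not given: they have to be found in the camera images.
- rack: fixed wooden spice block, three bores in a row 88 mm apart, foot 120 x 270 x 12 mm, 50 mm high at the front lip, 104 mm at the back. Origin: on the worktop under the middle bore's floor; x: to its back, away from the robot; y: along the row to the left. Any one bore holds the salt shaker; the other two hold spice jars that stay
- bore_left: square bore, 50 mm wide, 38 mm deep. Origin: centre of its floor, 42 mm above the worktop. z: up the bore's axis, which leans 40 degrees from vertical, mouth to the front; y: along the row, to the left; x: up and back. Lower wall at x = -24 mm, upper wall at +34 mm. A seated jar lies on the lower wall, its axis at x = -2 to -3 mm
- bore_middle: square bore, 50 mm wide, 38 mm deep. Origin: centre of its floor, 42 mm above the worktop. z: up the bore's axis, which leans 40 degrees from vertical, mouth to the front; y: along the row, to the left; x: up and back. Lower wall at x = -24 mm, upper wall at +34 mm. Left and right bores are like it
- bore_right: square bore, 50 mm wide, 38 mm deep. Origin: centre of its floor, 42 mm above the worktop. z: up the bore's axis, which leans 40 degrees from vertical, mouth to the front; y: along the row, to the left; x: up and back. Lower wall at x = -24 mm, upper wall at +34 mm. All bores: a sprung steel leaf on the upper wall presses with about 2.5 N: things stay where left; 5 to 10 N along z move them. Floor: thin hard cork; over 80 N harms the jar
- shaker_mid (a point): salt shaker: glass body 44 mm across up to 74 mm above its foot, grey metal top 34 mm across with holes, 90 mm tall in all, about 0.1 kg. The point is on its axis half-way up, 45 mm above its foot; z runs along its axis to the top. It starts in a bore, foot on the floor, the upper 52 mm sticking out
- spare_jar_mid (a point): spare spice jar: clear jar 42 mm across with a red cap 45 mm across on the upper 21 mm (85 to 106 mm above its foot), 106 mm tall, about 0.11 kg. The point is on its axis half-way up, 53 mm above its foot; z runs along its axis to the cap. It starts upright on the worktop
- coaster: round cork coaster fixed to the worktop, 96 mm across, 6 mm thick. Origin: centre of its underside
- rack_jar_a: spice jar like the spare one, already in a bore. Origin: centre of its underside; z along its axis
- rack_jar_b: the other spice jar already in a bore. Origin: centre of its underside; z along its axis
- carton: red tea carton, 66 x 66 x 136 mm, standing on the worktop. Origin: centre of its underside
- coffee_jar: tall glass jar with a red lid, 81 mm across, 163 mm tall, standing on the worktop. Origin: centre of its underside
Not all that is in view belongs to the job. What is shaped like the rack_jar_a but turquoise is not meant.

How it is judged:
By the outcome, as a careful person would: the job done as asked, in the order asked, and still so for the second after the job is handed in, with the robot touching nothing.
It also fails if it takes over 59 s, if anything falls off the work surface, if the arm or the gripper's body presses on something with over 40 N, if the wrist force passes 120 N, or if a joint passes its speed limit or range.

## Working session

There is one attempt and no reset: what is moved stays moved. The work goes in short steps, Python scripts to look and compute and a tool call to move; the robot and the scene stay as the last step left them, time stands still between calls to the robot, and variables do not carry over. Pictures are saved under pics/ and viewed, and the job is handed in when it is done.

Besides the shell and the picture viewer there is one more tool, called after "Request:" as name([rows], argument=value, ...), one row to a line, values as JSON. arm_command: Moves the arm, as the interface text tells. Scaled input: -1 to 1 covers 0.08 m each way for a shift and pi/4 rad each way for a turn. Its arguments: {"type":"object","properties":{"series":{"type":"array"},"newtons":{"type":"number"}},"required":["series"]}

```bash
mkdir -p pics; python3 - <<'E'
from station import manip, eyes
import cv2
print(manip.state(), manip.tcp_to_grasp)
for n in("scene","top"):
    cv2.imwrite(f"pics/{n}0.png",eyes.get_image(n)); print(eyes.get_calibration(n))
E
```

```text
{'clock': 0.0, 'joints': array([-1.22039458e+00,  1.31159887e-01,  1.48926368e+00,  8.65498359e-06,
        1.52298145e+00, -8.53998089e-02]), 'qd': array([-0.00026953, -0.00133108,  0.00114782,  0.00119745,  0.00078468,
        0.00086519]), 'joint_efforts': array([-3.09508896e-04, -5.59844685e+01, -4.91753483e+01,  7.66977668e-02,
        3.57816217e-02, -2.04415192e-04]), 'tcp_pos': array([ 0.2531134 , -0.54338237,  0.21759677]), 'tool_rot': array([ 9.76353056e-01,  2.16180221e-01, -1.15434426e-04, -8.98809465e-04]), 'contact_force': array([-0.2347833 ,  1.01467851, -0.13274679]), 'ft_torque': array([-0.03242949,  0.00487503, -0.00739006]), 'opening': 0.09298913662332696} -0.0188
{'fovy': 49.401290736855834, 'cx': 249.5226493992885, 'cy': 194.29612973400734, 'k1': 0.0183233904341633, 'cam_to_world': array([[ 0.99623478,  0.07592168, -0.04185883,  0.6477345 ],
       [ 0.08530174, -0.77213383,  0.62970864, -0.84499173],
       [ 0.01548792, -0.63090828, -0.77570282,  1.02858161],
       [ 0.        ,  0.        ,  0.        ,  1.        ]])}
{'fovy': 47.554323067180576, 'cx': 247.48825938224013, 'cy': 195.11157801676595, 'k1': -0.08853978079558435, 'cam_to_world': array([[ 7.01656683e-03, -9.85572301e-01,  1.69109455e-01,
         3.56009438e-01],
       [-9.99972957e-01, -7.28803296e-03, -9.84606858e-04,
        -3.16941458e-02],
       [ 2.20287653e-03, -1.69097973e-01, -9.85596785e-01,
         1.37086564e+00],
       [ 0.00000000e+00,  0.00000000e+00,  0.00000000e+00,
         1.00000000e+00]])}
```

View pics/scene0.png

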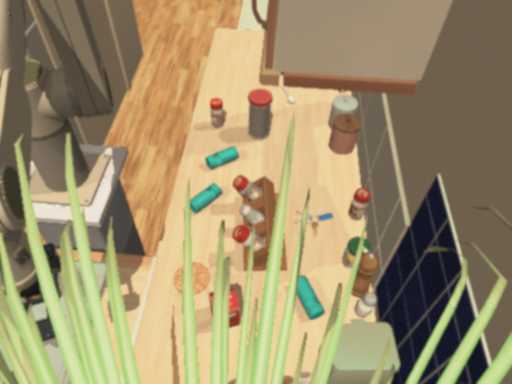

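View pics/top0.png

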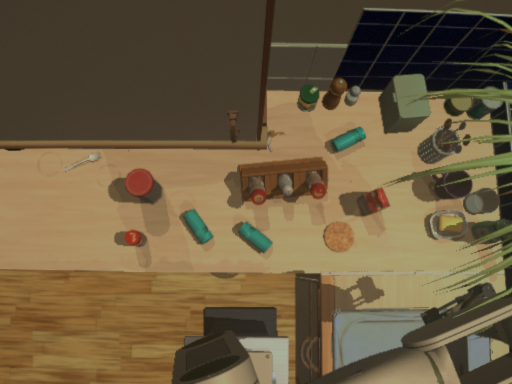

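```bash
cat > h.py <<'E'
import numpy as np, cv2
from scipy.spatial.transform import Rotation as R
from station import manip, eyes
C={n:eyes.get_calibration(n) for n in("scene","top")}
def f(n): return 192/np.tan(np.radians(C[n]["fovy"]/2))
def ray(n,u,v):
    c=C[n]; d=np.array([(u-c["cx"])/f(n),(v-c["cy"])/f(n)]); s=d.copy()
    for _ in range(20): s=d/(1+c["k1"]*(s@s))
    T=np.array(c["cam_to_world"]); return T[:3,3],T[:3,:3]@np.array([*s,1])
def onz(n,u,v,z):
    o,d=ray(n,u,v); return o+d*(z-o[2])/d[2]
def tri(a,b):
    o1,d1=ray("scene",*a);o2,d2=ray("top",*b)
    A=np.c_[d1,-d2]; t=np.linalg.lstsq(A,o2-o1,rcond=None)[0]
    p,q=o1+d1*t[0],o2+d2*t[1]; return (p+q)/2,np.linalg.norm(p-q)
def proj(n,P):
    P=np.atleast_2d(P).astype(float);c=C[n];T=np.array(c["cam_to_world"])
    q=(P-T[:3,3])@T[:3,:3]; s=q[:,:2]/q[:,2:]; s=s*(1+c["k1"]*(s**2).sum(1,keepdims=True))
    return s*f(n)+[c["cx"],c["cy"]]
def crop(im,x0,y0,x1,y1,k,name):
    o=cv2.resize(im[y0:y1,x0:x1],None,fx=k,fy=k,interpolation=cv2.INTER_CUBIC)
    cv2.imwrite(name,o)
E
python3 - <<'E'
from h import *
t=cv2.imread("pics/top0.png");s=cv2.imread("pics/scene0.png")
crop(t,225,145,400,265,4.5,"pics/t_a.png")
crop(s,150,160,310,280,5,"pics/s_a.png")
crop(t,90,150,250,270,5,"pics/t_b.png")
crop(s,180,70,340,190,5,"pics/s_b.png")
E
```

```text
(no output)
```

View pics/t_a.png

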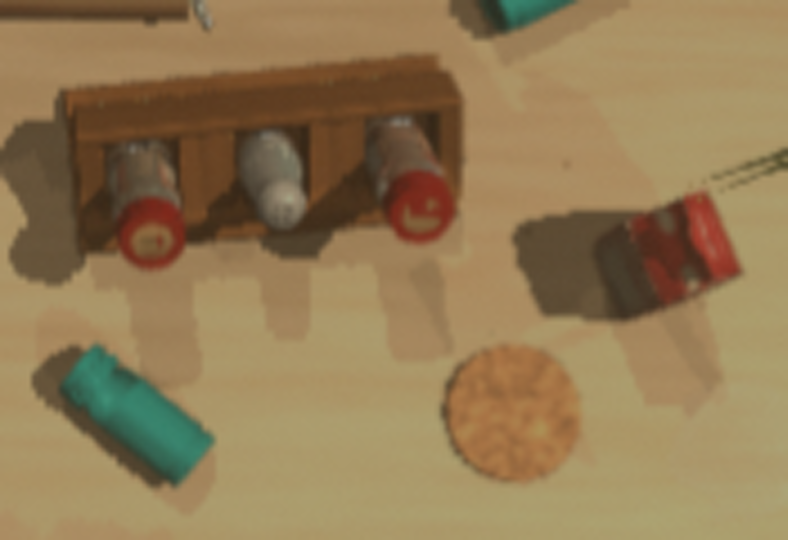

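View pics/s_a.png

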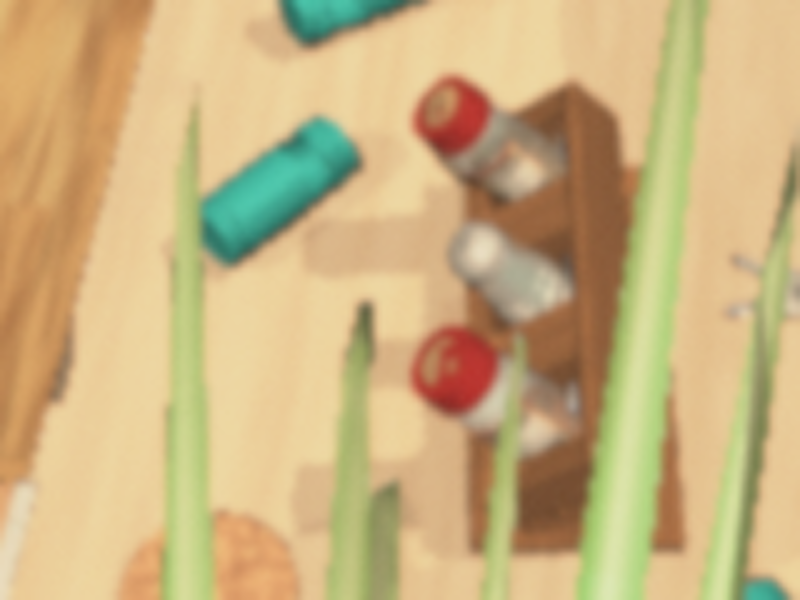

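View pics/t_b.png

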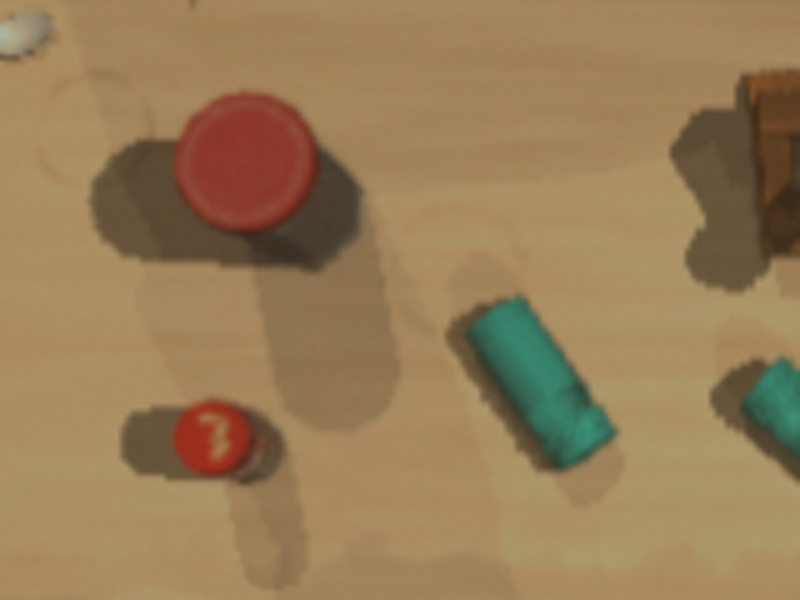

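View pics/s_b.png

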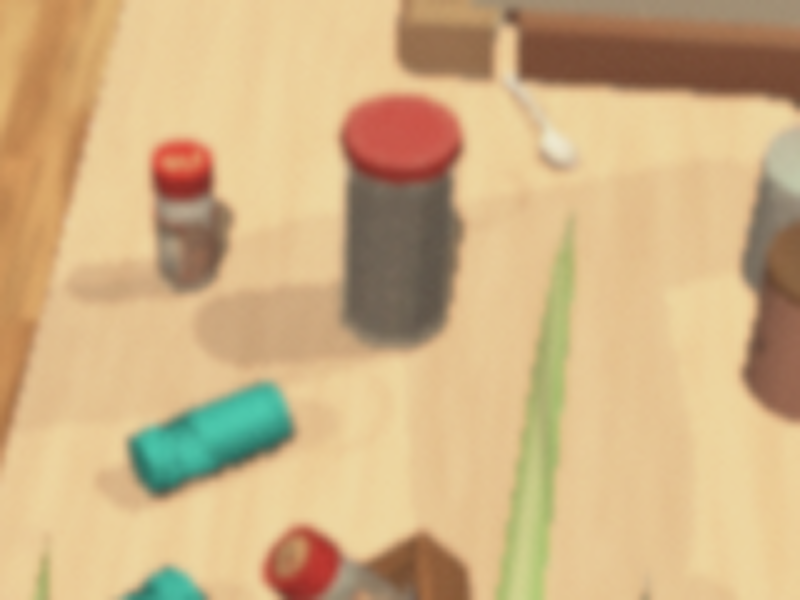

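```bash
python3 - <<'E'
from h import *
T=lambda x,y:(225+x/4.5,145+y/4.5)
L=onz("top",*T(151,240),.1216);Rr=onz("top",*T(419,211),.1216);S=onz("top",*T(287,209),.1093)
print("capL,R,shaker",L,Rr,S, np.linalg.norm(L-Rr))
d=L-Rr; yaw=np.arctan2(-d[0],d[1]); print("yaw",np.degrees(yaw))
for p,r in((L,[-.070,.088]),(Rr,[-.070,-.088]),(S,[-.0598,0])):
    M=np.array([[np.cos(yaw),-np.sin(yaw)],[np.sin(yaw),np.cos(yaw)]]); print(p[:2]-M@r)
# back top edge z .104
for q in((66,93),(437,57)): print("backedge",onz("top",*T(*q),.104))
print("coaster",onz("top",*T(513,412),.006))
U=lambda x,y:(90+x/5,150+y/5)
print("spare",onz("top",*U(213,437),.106)); print("tri",tri((180+181/5,70+155/5),U(213,437)))
print("coffee",onz("top",*U(247,161),.163))
print("tri shaker",tri((150+478/5,160+243/5),T(285,207)))
print("tri L",tri((150+440/5,160+106/5),T(151,240)))
for q in((640,245),(700,195),(740,270),(672,303)):print("carton",onz("top",*T(*q),.136))
print(tri((265,80),(0,150)) )
# cupboard: corner bottom scene (262,82)~(415,90); top: corner (268,148)
print("cup",tri((416,88),(268,148)),tri((262,82),(268,148)))
E
```

```text
capL,R,shaker [ 0.56110077 -0.06516074  0.1216    ] [ 0.58143234 -0.23909884  0.1216    ] [ 0.58432389 -0.15444814  0.1093    ] 0.17512233745624659
yaw 6.667032077952198
[ 0.64084414 -0.14443871]
[ 0.64074224 -0.14356698]
[ 0.6437195  -0.14750541]
backedge [ 0.66239061 -0.00898474  0.104     ]
backedge [ 0.68919274 -0.25637958  0.104     ]
coaster [ 0.46017048 -0.32158164  0.006     ]
spare [0.44547891 0.30108684 0.106     ]
tri (array([0.44682619, 0.3000608 , 0.11211327]), np.float64(0.0037061744339565946))
coffee [0.59820078 0.27441993 0.163     ]
tri shaker (array([ 0.5886841 , -0.15225408,  0.10996259]), np.float64(0.006463966306048186))
tri L (array([ 0.56136643, -0.06498894,  0.12293756]), np.float64(0.0009966481155728607))
carton [ 0.55773756 -0.37921637  0.136     ]
carton [ 0.59075854 -0.41990455  0.136     ]
carton [ 0.54189456 -0.44390137  0.136     ]
carton [ 0.52027263 -0.39854891  0.136     ]
(array([ 0.67406247,  0.79065061, -0.07813476]), np.float64(0.18050200006673411))
cup (array([ 0.77437803, -0.10478201,  0.47849454]), np.float64(0.31934726145918635)) (array([ 0.61534953, -0.07510046,  0.47206597]), np.float64(0.005418588348539928))
```

```bash
cat >> h.py <<'E'
RO=np.array([.641,-.1445,0]); RY=6.4
def rackR(): return R.from_euler('z',RY,degrees=True).as_matrix()
def rk(p): return RO+np.atleast_2d(p)@rackR().T
s40,c40=np.sin(np.radians(40)),np.cos(np.radians(40))
def bore(p,yo=0.):  # bore coords -> world
    p=np.atleast_2d(p).astype(float); x,y,z=p.T
    return rk(np.c_[c40*x-s40*z, y+yo, .042+s40*x+c40*z])
def ring(r,h,yo=0,x=-.0025,n=40):
    a=np.linspace(0,2*np.pi,n); return bore(np.c_[x+r*np.cos(a),r*np.sin(a),0*a+h],yo)
def wring(c,r,z,n=40):
    a=np.linspace(0,2*np.pi,n); return np.c_[c[0]+r*np.cos(a),c[1]+r*np.sin(a),0*a+z]
def draw(items,ims,tag,rects):
    for n in ims:
        k=rects[n][4]; x0,y0,x1,y1=rects[n][:4]
        o=cv2.resize(ims[n][y0:y1,x0:x1],None,fx=k,fy=k,interpolation=cv2.INTER_CUBIC)
        for P,c in items:
            q=((proj(n,P)-[x0,y0]+.5)*k-.5).round().astype(np.int32)
            cv2.polylines(o,[q.reshape(-1,1,2)],False,c,1)
        cv2.imwrite(f"pics/{tag}_{n}.png",o)
E
cat > ov.py <<'E'
from h import *
def items():
    it=[]
    for yo in(-.088,0,.088):
        it.append((bore([[-.024,-.025,.038],[.034,-.025,.038],[.034,.025,.038],[-.024,.025,.038],[-.024,-.025,.038]],yo),(255,255,0)))
    for yo in(-.088,.088): it+= [(ring(.0225,.106,yo),(0,255,0)),(ring(.0225,.085,yo),(0,255,0))]
    it+=[(ring(.017,.090,0),(0,255,0)),(ring(.022,.074,0,-.002),(0,255,0))]
    it.append((rk([[.0147,-.135,.104],[.0147,.135,.104]]),(255,0,255)))
    it.append((rk([[-.0496,-.135,.05],[-.0496,.135,.05]]),(255,0,255)))
    it.append((wring((.460,-.3216),.048,.006),(255,0,0)))
    it+=[(wring((.4455,.3010),.0225,.106),(0,255,0)),(wring((.4455,.3010),.021,.0),(0,255,0))]
    return it
if __name__=="__main__":
    ims={"top":cv2.imread("pics/top0.png"),"scene":cv2.imread("pics/scene0.png")}
    draw(items(),ims,"ov",{"top":(225,145,400,265,4.5),"scene":(150,160,310,280,5)})
    draw(items(),ims,"ovb",{"top":(90,190,190,270,5),"scene":(180,70,280,150,5)})
E
python3 ov.py; cd pics; python3 -c "
import cv2,numpy as np
a=cv2.imread('ovb_top.png');b=cv2.imread('ovb_scene.png');print(a.shape,b.shape)
h=min(a.shape[0],b.shape[0]);o=np.hstack([a[:h],b[:h]]);o=cv2.resize(o,None,fx=.8,fy=.8);cv2.imwrite('ovb.png',o)"
```

```text
(400, 500, 3) (400, 500, 3)
```

View pics/ov_top.png

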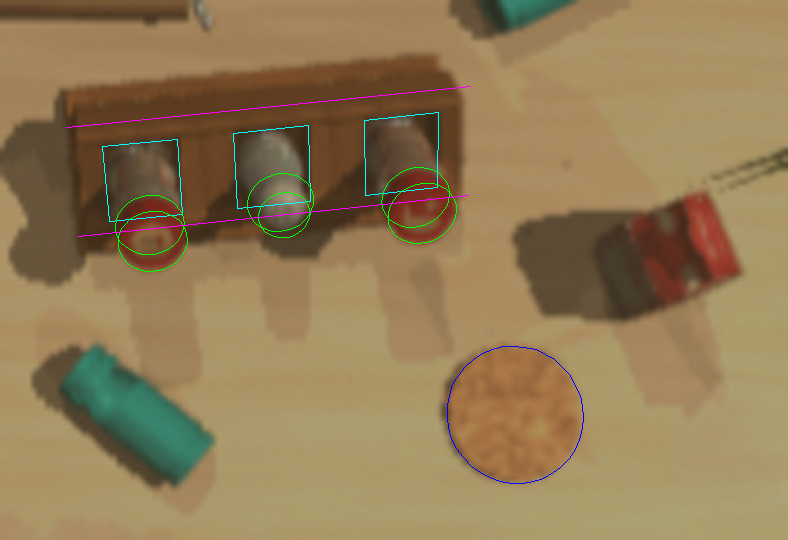

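View pics/ov_scene.png

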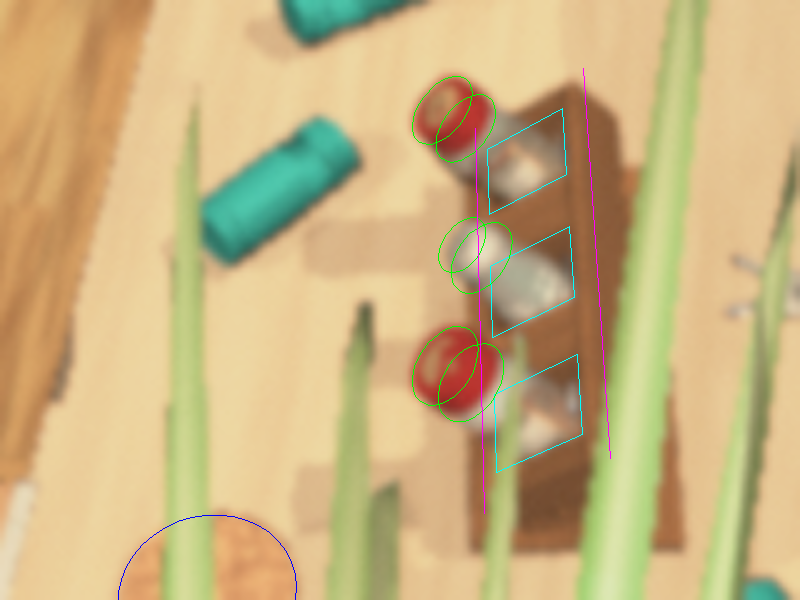

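View pics/ovb.png

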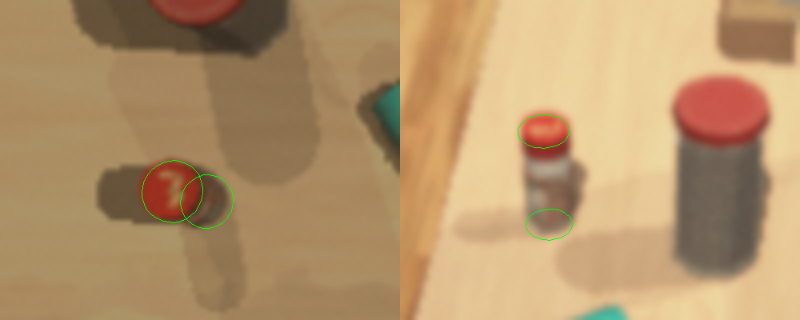

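```bash
cat > plan.py <<'E'
from h import *
import json
BR=lambda: R.from_matrix(rackR()@np.array([[c40,0,-s40],[0,1,0],[s40,0,c40]]))
FL=R.from_euler('x',180,degrees=True)
def tilt(): return BR()*FL          # tool x=bore x, y=-bore y, z=-bore z
def down(deg): # tool y at angle deg
    a=np.radians(deg); y=np.array([np.cos(a),np.sin(a),0]); z=np.array([0,0,-1.])
    return R.from_matrix(np.c_[np.cross(y,z),y,z])
def cur():
    s=manip.state(); return s["tcp_pos"],R.from_quat(s["tool_rot"]),s
def plan(wps,jaw,step=.04,deg=8.2,dec=2,start=None):
    """wps: list of (pos,Rot[,step])"""
    p,r=start if start else cur()[:2]; rows=[]
    for w in wps:
        P,Q=np.array(w[0]),w[1]; st=w[2] if len(w)>2 else step
        ang=np.degrees((r.inv()*Q).magnitude())
        n=max(1,int(np.ceil(max(np.linalg.norm(P-p)/st,ang/deg)-1e-6))); p0=p.copy(); dr=(r.inv()*Q).as_rotvec(); r0=r
        for i in range(1,n+1):
            pt=p0+(P-p0)*i/n; rt=r0*R.from_rotvec(dr*i/n)
            d=np.round(r.inv().apply(pt-p)/.08,dec); p=p+r.apply(d*.08)
            t=np.round((r.inv()*rt).as_rotvec()/(np.pi/4),dec); r=r*R.from_rotvec(t*np.pi/4)
            rows.append({"xyz":(d+0).tolist(),"delta_rot":(t+0).tolist(),"jaw":jaw})
    for i in range(0,len(rows),5):
        c=rows[i:i+5]
        while len(c)<5:c.append({"xyz":[0,0,0],"delta_rot":[0,0,0],"jaw":jaw})
        print(json.dumps(c).replace(" ","")); print()
    print("end",p.round(4),"err deg",np.degrees((r.inv()*wps[-1][1]).magnitude()).round(2),"n",len(rows))
    return p,r
def rep(P=None,Q=None):
    p,r,s=cur(); b=(p-bore([0,0,0])[0])@BR().as_matrix()
    print("t",round(s["clock"],2),"p",p.round(4),"bore",b.round(4),"F",s["contact_force"].round(1),"op",round(s["opening"]*1e3,1),"j",s["joints"].round(2),
      "dir",r.apply([0,0,1]).round(3))
    if P is not None: print("err mm",((np.array(P)-p)*1e3).round(1),"deg",np.degrees((r.inv()*Q).as_rotvec()).round(2))
E
python3 - <<'E'
from plan import *
rep()
g=bore([-.001,-.0015,.0412])[0];pre=bore([-.001,-.0015,.14])[0]
print(g,pre); plan([(pre,tilt())],62)
E
```

```text
t 0.1 p [ 0.2531 -0.5434  0.2177] bore [-0.2164 -0.3532  0.4109] F [-0.5 -1.1  0. ] op 92.9 j [-1.22  0.13  1.49  0.    1.52 -0.09] dir [-0.001  0.002 -1.   ]
[ 0.61408813 -0.14902806  0.07291824] [ 0.55097649 -0.15610716  0.14860343]
[{"xyz":[0.42,-0.22,0.07],"delta_rot":[-0.01,0.07,0.03],"jaw":62},{"xyz":[0.4,-0.22,0.08],"delta_rot":[-0.01,0.07,0.03],"jaw":62},{"xyz":[0.4,-0.24,0.11],"delta_rot":[-0.01,0.06,0.03],"jaw":62},{"xyz":[0.39,-0.25,0.13],"delta_rot":[-0.02,0.07,0.03],"jaw":62},{"xyz":[0.37,-0.26,0.14],"delta_rot":[-0.01,0.07,0.03],"jaw":62}]

[{"xyz":[0.36,-0.26,0.16],"delta_rot":[-0.01,0.07,0.03],"jaw":62},{"xyz":[0.34,-0.28,0.17],"delta_rot":[-0.01,0.06,0.03],"jaw":62},{"xyz":[0.32,-0.29,0.19],"delta_rot":[-0.01,0.07,0.03],"jaw":62},{"xyz":[0.31,-0.29,0.21],"delta_rot":[-0.01,0.07,0.03],"jaw":62},{"xyz":[0.29,-0.31,0.22],"delta_rot":[-0.01,0.07,0.03],"jaw":62}]

[{"xyz":[0.27,-0.31,0.23],"delta_rot":[-0.01,0.07,0.03],"jaw":62},{"xyz":[0.25,-0.32,0.25],"delta_rot":[-0.02,0.06,0.03],"jaw":62},{"xyz":[0.23,-0.33,0.25],"delta_rot":[-0.01,0.07,0.03],"jaw":62},{"xyz":[0,0,0],"delta_rot":[0,0,0],"jaw":62},{"xyz":[0,0,0],"delta_rot":[0,0,0],"jaw":62}]

end [ 0.551  -0.1565  0.1482] err deg 0.24 n 13
```

Request:
arm_command([
  {"xyz": [0.42, -0.22, 0.07], "delta_rot": [-0.01, 0.07, 0.03], "jaw": 62},
  {"xyz": [0.4, -0.22, 0.08], "delta_rot": [-0.01, 0.07, 0.03], "jaw": 62},
  {"xyz": [0.4, -0.24, 0.11], "delta_rot": [-0.01, 0.06, 0.03], "jaw": 62},
  {"xyz": [0.39, -0.25, 0.13], "delta_rot": [-0.02, 0.07, 0.03], "jaw": 62},
  {"xyz": [0.37, -0.26, 0.14], "delta_rot": [-0.01, 0.07, 0.03], "jaw": 62},
])

```text
clock: 0.6
tcp_pos: [0.3686, -0.3932, 0.1912]
tool_rot: [0.978, 0.156, 0.136, -0.006]
contact_force: [0.0, -0.3, 0.4]
opening: 0.0627
```

```bash
python3 - <<'E'
from plan import *
rep(bore([-.001,-.0015,.14])[0],tilt())
plan([(bore([-.001,-.0015,.14])[0],tilt())],62)
E
```

```text
t 0.6 p [ 0.3686 -0.3932  0.1912] bore [-0.1327 -0.2168  0.3061] F [ 0.  -0.3  0.4] op 62.7 j [-1.1  -0.14  1.83  0.27  1.38  0.12] dir [ 0.264  0.054 -0.963]
err mm [182.3 237.1 -42.6] deg [-3.84 24.2  11.01]
[{"xyz":[0.35,-0.27,0.16],"delta_rot":[-0.01,0.07,0.03],"jaw":62},{"xyz":[0.34,-0.27,0.18],"delta_rot":[-0.01,0.06,0.03],"jaw":62},{"xyz":[0.33,-0.29,0.19],"delta_rot":[-0.01,0.07,0.03],"jaw":62},{"xyz":[0.3,-0.29,0.2],"delta_rot":[-0.01,0.07,0.03],"jaw":62},{"xyz":[0.29,-0.31,0.22],"delta_rot":[-0.01,0.07,0.03],"jaw":62}]

[{"xyz":[0.27,-0.31,0.23],"delta_rot":[-0.01,0.06,0.03],"jaw":62},{"xyz":[0.25,-0.32,0.24],"delta_rot":[-0.02,0.07,0.03],"jaw":62},{"xyz":[0.23,-0.33,0.25],"delta_rot":[-0.01,0.07,0.03],"jaw":62},{"xyz":[0,0,0],"delta_rot":[0,0,0],"jaw":62},{"xyz":[0,0,0],"delta_rot":[0,0,0],"jaw":62}]

end [ 0.551  -0.1561  0.1489] err deg 0.28 n 8
```

Request:
arm_command([
  {"xyz": [0.36, -0.26, 0.16], "delta_rot": [-0.01, 0.07, 0.03], "jaw": 62},
  {"xyz": [0.34, -0.28, 0.17], "delta_rot": [-0.01, 0.06, 0.03], "jaw": 62},
  {"xyz": [0.32, -0.29, 0.19], "delta_rot": [-0.01, 0.07, 0.03], "jaw": 62},
  {"xyz": [0.31, -0.29, 0.21], "delta_rot": [-0.01, 0.07, 0.03], "jaw": 62},
  {"xyz": [0.29, -0.31, 0.22], "delta_rot": [-0.01, 0.07, 0.03], "jaw": 62},
])

```text
clock: 1.1
tcp_pos: [0.4828, -0.2448, 0.1645]
tool_rot: [0.959, 0.093, 0.267, -0.016]
contact_force: [0.1, 0.7, 0.6]
opening: 0.0622
```

Request:
arm_command([
  {"xyz": [0.27, -0.31, 0.23], "delta_rot": [-0.01, 0.07, 0.03], "jaw": 62},
  {"xyz": [0.25, -0.32, 0.25], "delta_rot": [-0.02, 0.06, 0.03], "jaw": 62},
  {"xyz": [0.23, -0.33, 0.25], "delta_rot": [-0.01, 0.07, 0.03], "jaw": 62},
  {"xyz": [0, 0, 0], "delta_rot": [0, 0, 0], "jaw": 62},
  {"xyz": [0, 0, 0], "delta_rot": [0, 0, 0], "jaw": 62},
])

```text
clock: 1.6
tcp_pos: [0.5508, -0.156, 0.1479]
tool_rot: [0.938, 0.055, 0.341, -0.017]
contact_force: [-0.7, -0.7, 0.6]
opening: 0.062
```

```bash
python3 - <<'E'
from plan import *
import ov
rep(bore([-.001,-.0015,.14])[0],tilt())
plan([(bore([-.001,-.0015,.0412])[0],tilt(),.02)],62)
ims={"top":eyes.get_image("top"),"scene":eyes.get_image("scene")}
for n in ims: cv2.imwrite(f"pics/{n}1.png",ims[n])
p,r,_=cur()
it=[(p+r.apply([[0,-.04,-.06],[0,-.031,0],[0,.031,0],[0,.04,-.06]]),(0,255,255))]
draw(it,ims,"g1",{"top":(225,145,400,265,4.5),"scene":(150,160,310,280,5)})
E
```

```text
t 1.6 p [ 0.5508 -0.156   0.1479] bore [-0.0016 -0.0014  0.1396] F [-0.7 -0.7  0.6] op 62.0 j [-0.67 -0.44  2.3   0.64  0.86  0.46] dir [ 0.638  0.07  -0.767]
err mm [ 0.2 -0.1  0.7] deg [0.07 0.1  0.36]
[{"xyz":[0.0,0.0,0.25],"delta_rot":[0.0,0.0,0.0],"jaw":62},{"xyz":[0.0,0.0,0.24],"delta_rot":[0.0,0.0,0.0],"jaw":62},{"xyz":[0.01,0.0,0.25],"delta_rot":[0.0,0.0,0.0],"jaw":62},{"xyz":[0.0,0.0,0.24],"delta_rot":[0.0,0.0,0.01],"jaw":62},{"xyz":[0.0,0.0,0.25],"delta_rot":[0.0,0.0,0.0],"jaw":62}]

end [ 0.6142 -0.149   0.073 ] err deg 0.15 n 5
```

View pics/g1_top.png

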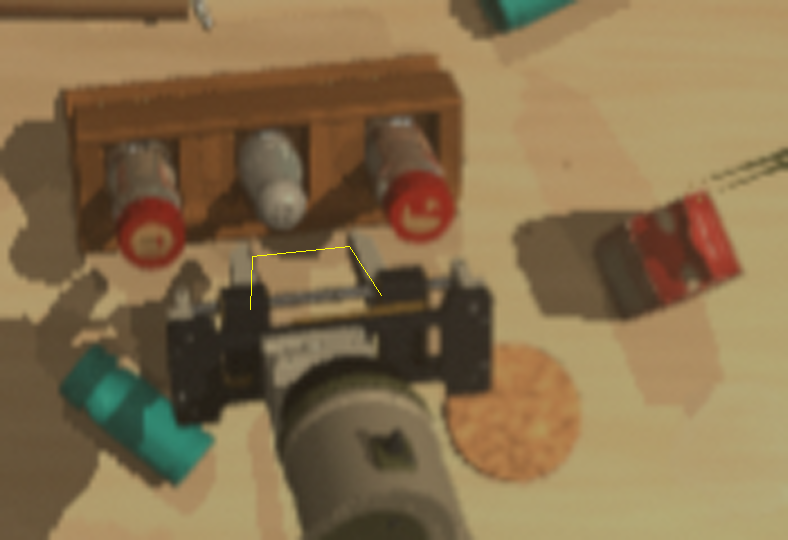

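View pics/g1_scene.png

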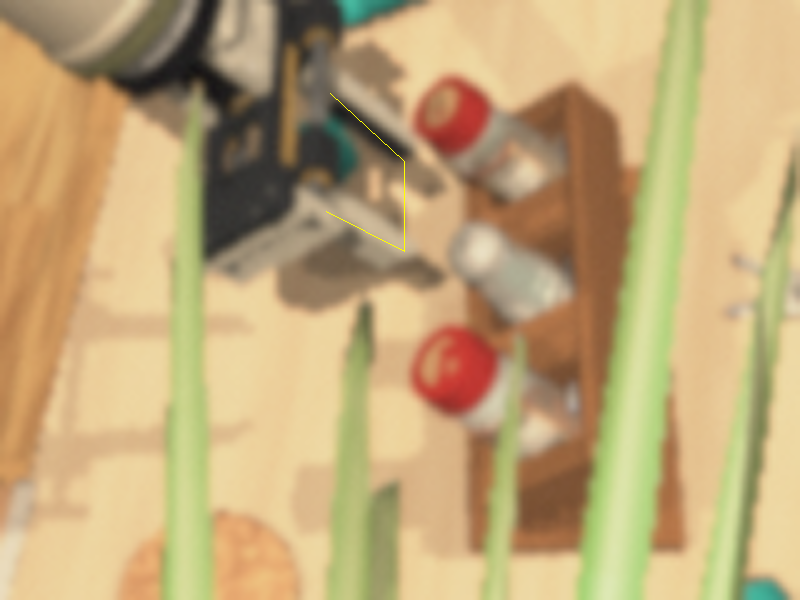

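```bash
python3 - <<'E'
from plan import *
p,r,_=cur()
for a,b in(((440,280),(362,235)),((415,258),(362,235)),((440,188),(240,240)),((408,155),(240,240))):
    q,e=tri((150+a[0]/5,160+a[1]/5),(225+b[0]/4.5,145+b[1]/4.5)); print((r.inv().apply(q-p)*1e3).round(1),round(e*1e3,1),q.round(3))
s=cv2.imread("pics/scene1.png");t=cv2.imread("pics/top1.png")
a=cv2.resize(s[180:230,200:250],None,fx=8,fy=8,interpolation=cv2.INTER_CUBIC);b=cv2.resize(t[180:230,265:315],None,fx=8,fy=8,interpolation=cv2.INTER_CUBIC)
cv2.imwrite("pics/tips.png",np.hstack([a,b]))
E
```

```text
[ 0.7 42.1 20.2] 12.8 [ 0.569 -0.198  0.135]
[ 6.6 40.1  0.8] 2.5 [ 0.561 -0.197  0.153]
[ -6.3 -34.2  34.9] 5.8 [ 0.565 -0.122  0.118]
[  4.2 -35.7   5.2] 7.1 [ 0.554 -0.122  0.148]
```

View pics/tips.png

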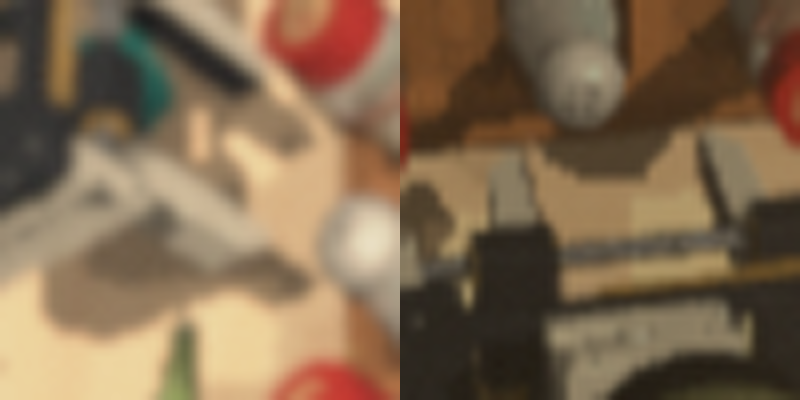

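Request:
arm_command([
  {"xyz": [0, 0, 0.25], "delta_rot": [0, 0, 0], "jaw": 62},
  {"xyz": [0, 0, 0.25], "delta_rot": [0, 0, 0], "jaw": 62},
  {"xyz": [0.01, 0, 0.25], "delta_rot": [0, 0, 0], "jaw": 62},
  {"xyz": [0, 0, 0.24], "delta_rot": [0, 0, 0], "jaw": 62},
  {"xyz": [0, 0, 0.24], "delta_rot": [0, 0, 0.01], "jaw": 62},
])

```text
clock: 2.2
tcp_pos: [0.6155, -0.1523, 0.074]
tool_rot: [0.938, 0.05, 0.342, -0.017]
contact_force: [0.8, -0.7, -0.0]
opening: 0.0621
```

Request:
arm_command([
  {"xyz": [0, 0, 0], "delta_rot": [0, 0, 0], "jaw": 46},
  {"xyz": [0, 0, 0], "delta_rot": [0, 0, 0], "jaw": 40},
  {"xyz": [0, 0, 0], "delta_rot": [0, 0, 0], "jaw": 35},
  {"xyz": [0, 0, 0], "delta_rot": [0, 0, 0], "jaw": 35},
  {"xyz": [0, 0, 0], "delta_rot": [0, 0, 0], "jaw": 35},
], newtons=30)

```text
clock: 2.7
tcp_pos: [0.6147, -0.1507, 0.0748]
tool_rot: [0.938, 0.051, 0.342, -0.018]
contact_force: [-6.7, 2.2, 5.8]
opening: 0.0379
```

```bash
python3 - <<'E'
from plan import *
rep(bore([-.001,-.0015,.0412])[0],tilt())
E
```

```text
t 2.7 p [ 0.6147 -0.1507  0.0748] bore [ 0.0006 -0.0033  0.0424] F [-6.7  2.2  5.8] op 37.9 j [-0.57 -0.12  2.2   0.75  0.63  0.37] dir [ 0.64   0.068 -0.766]
err mm [-0.6  1.7 -1.9] deg [ 0.22 -0.04 -0.14]
```

```bash
python3 - <<'E'
from plan import *
ims={"top":eyes.get_image("top"),"scene":eyes.get_image("scene")}
rep(bore([-.001,-.0015,.0412])[0],tilt())
p,r,_=cur()
it=[(p+r.apply([[0,-.04,-.06],[0,-.02,0],[0,.02,0],[0,.04,-.06]]),(0,255,255))]
draw([],ims,"g2",{"top":(255,155,345,225,8),"scene":(200,180,300,250,8)})
E
```

```text
t 2.8 p [ 0.6148 -0.1507  0.0749] bore [ 0.0006 -0.0033  0.0424] F [-8.   0.6  6.3] op 37.7 j [-0.57 -0.12  2.2   0.75  0.63  0.37] dir [ 0.64   0.068 -0.766]
err mm [-0.7  1.7 -1.9] deg [ 0.22 -0.04 -0.14]
```

View pics/g2_top.png

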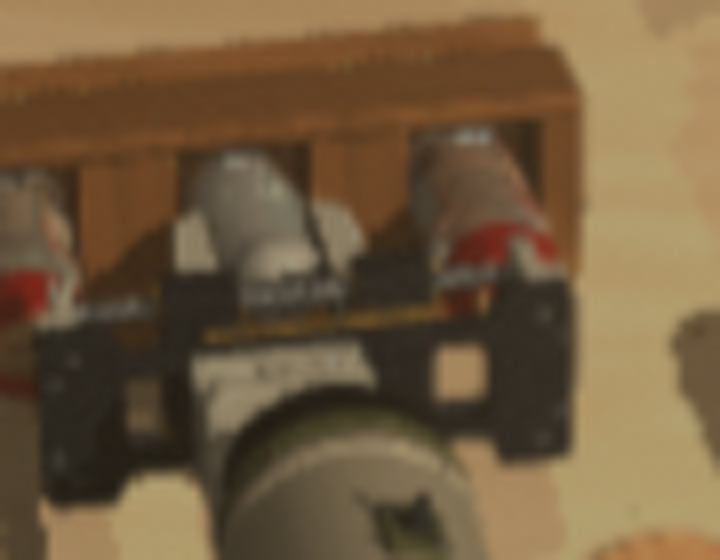

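View pics/g2_scene.png

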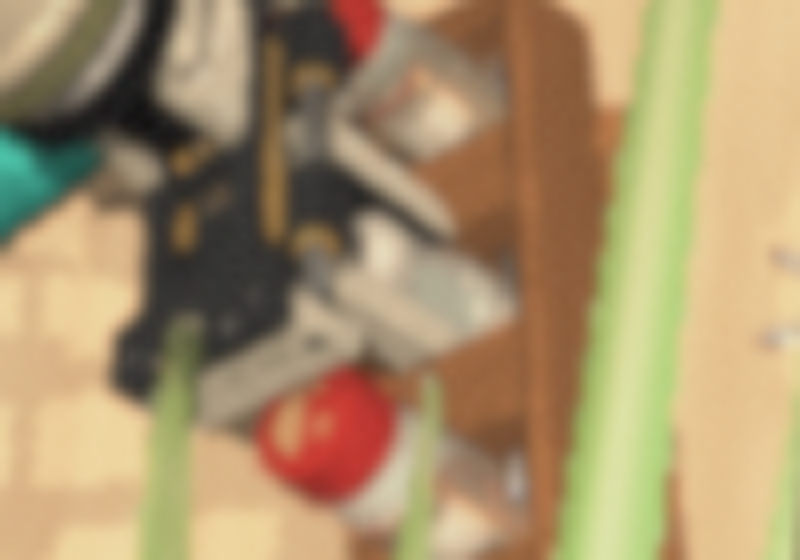

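```bash
python3 - <<'E'
from plan import *
ims={"top":eyes.get_image("top"),"scene":eyes.get_image("scene")}
for n in ims: cv2.imwrite(f"pics/{n}2.png",ims[n])
rep()
p,r,_=cur()
it=[]
for y in(-.019,.019):
    it.append((p+r.apply([[-.0075,y,0],[.0075,y,0],[.0075,y,-.04],[-.0075,y,-.04],[-.0075,y,0]]),(0,255,255)))
for x,c in((-.002,(0,255,0)),):
    for h,rr in((.038,.022),(.074,.022),(.074,.017),(.09,.017)): it.append((ring(rr,h,-.002,x),c))
draw(it,ims,"g3",{"top":(255,155,345,225,8),"scene":(200,180,300,250,8)})
E
```

```text
t 2.9 p [ 0.6148 -0.1507  0.0749] bore [ 0.0006 -0.0033  0.0424] F [-8.2  0.8  6.7] op 37.9 j [-0.57 -0.12  2.2   0.75  0.63  0.37] dir [ 0.64   0.068 -0.766]
```

View pics/g3_top.png

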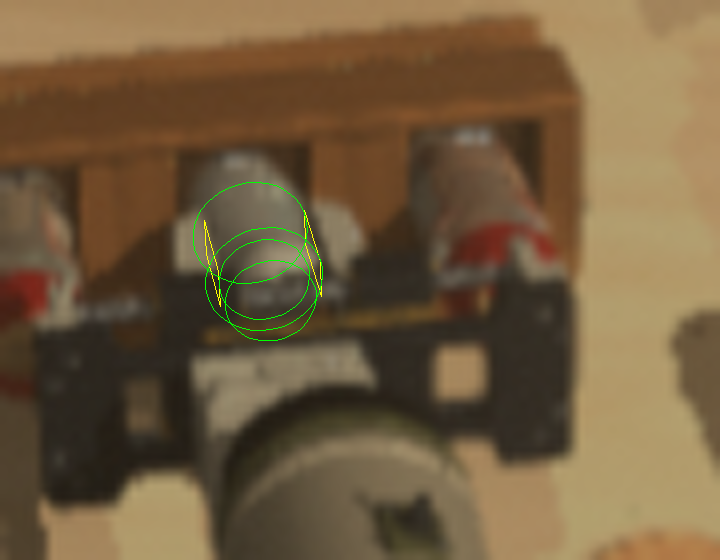

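View pics/g3_scene.png

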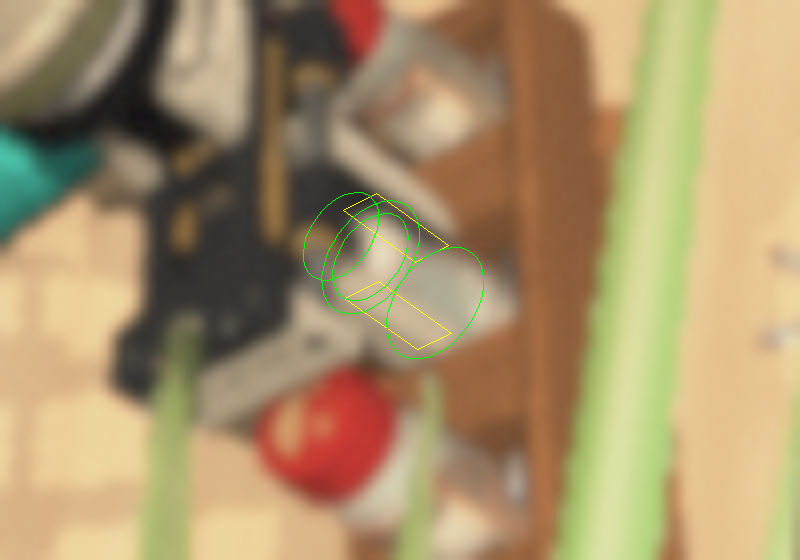

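Request:
arm_command([
  {"xyz": [0, 0, -0.03], "delta_rot": [0, 0, 0], "jaw": 35},
  {"xyz": [0, 0, -0.04], "delta_rot": [0, 0, 0], "jaw": 35},
  {"xyz": [0, 0, -0.05], "delta_rot": [0, 0, 0], "jaw": 35},
  {"xyz": [0, 0, -0.05], "delta_rot": [0, 0, 0], "jaw": 35},
  {"xyz": [0, 0, 0], "delta_rot": [0, 0, 0], "jaw": 35},
])

```text
clock: 3.4
tcp_pos: [0.6059, -0.1515, 0.0849]
tool_rot: [0.938, 0.051, 0.342, -0.018]
contact_force: [-0.1, -1.3, -0.1]
opening: 0.0384
```

```bash
python3 - <<'E'
from plan import *
ims={"top":eyes.get_image("top"),"scene":eyes.get_image("scene")}
for n in ims: cv2.imwrite(f"pics/{n}3.png",ims[n])
rep()
draw([],ims,"g4",{"top":(255,155,345,225,8),"scene":(200,180,300,250,8)})
E
```

```text
t 3.5 p [ 0.6061 -0.1514  0.0846] bore [ 0.0002 -0.003   0.0554] F [0.1 0.4 1.4] op 38.2 j [-0.58 -0.17  2.21  0.73  0.65  0.39] dir [ 0.639  0.068 -0.766]
```

View pics/g4_top.png

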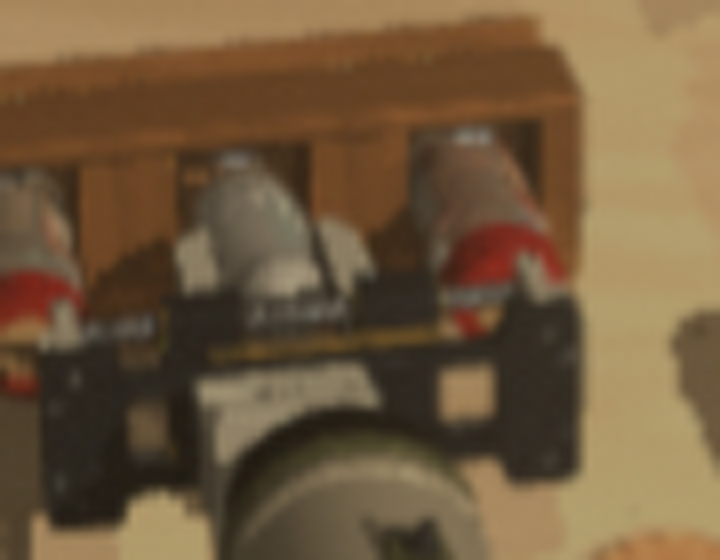

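View pics/g4_scene.png

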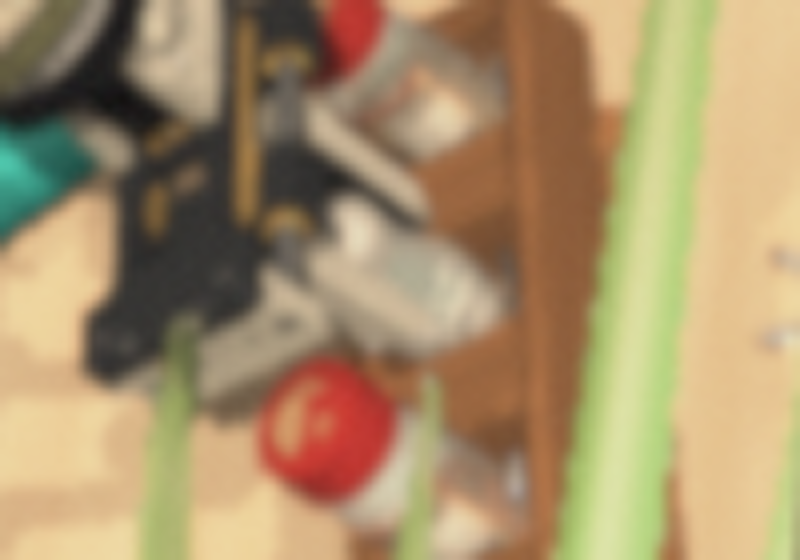

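```bash
python3 - <<'E'
from plan import *
p=np.array([.460,-.3216,.006+.0424+.07])
e=plan([(bore([0,-.003,.172])[0],tilt(),.025),(p,down(-115),.03)],35)
E
```

```text
[{"xyz":[0.0,0.0,-0.29],"delta_rot":[0.0,0.0,0.0],"jaw":35},{"xyz":[0.0,0.0,-0.29],"delta_rot":[0.0,0.0,0.0],"jaw":35},{"xyz":[0.0,0.0,-0.29],"delta_rot":[0.0,0.0,0.0],"jaw":35},{"xyz":[0.0,0.0,-0.3],"delta_rot":[0.0,0.0,0.0],"jaw":35},{"xyz":[0.0,0.01,-0.29],"delta_rot":[0.0,0.0,0.0],"jaw":35}]

[{"xyz":[-0.18,0.27,-0.03],"delta_rot":[-0.03,-0.12,0.09],"jaw":35},{"xyz":[-0.17,0.29,0.0],"delta_rot":[-0.04,-0.13,0.1],"jaw":35},{"xyz":[-0.14,0.3,0.03],"delta_rot":[-0.03,-0.12,0.09],"jaw":35},{"xyz":[-0.12,0.3,0.04],"delta_rot":[-0.04,-0.13,0.1],"jaw":35},{"xyz":[-0.09,0.31,0.06],"delta_rot":[-0.03,-0.12,0.09],"jaw":35}]

[{"xyz":[-0.06,0.32,0.08],"delta_rot":[-0.03,-0.12,0.1],"jaw":35},{"xyz":[-0.03,0.32,0.09],"delta_rot":[-0.04,-0.13,0.09],"jaw":35},{"xyz":[0,0,0],"delta_rot":[0,0,0],"jaw":35},{"xyz":[0,0,0],"delta_rot":[0,0,0],"jaw":35},{"xyz":[0,0,0],"delta_rot":[0,0,0],"jaw":35}]

end [ 0.4596 -0.3216  0.1181] err deg 0.25 n 12
```

Request:
arm_command([
  {"xyz": [0, 0, -0.12], "delta_rot": [0, 0, 0], "jaw": 35},
  {"xyz": [0, 0, -0.15], "delta_rot": [0, 0, 0], "jaw": 35},
  {"xyz": [0, 0, -0.2], "delta_rot": [0, 0, 0], "jaw": 35},
  {"xyz": [0, 0, -0.25], "delta_rot": [0, 0, 0], "jaw": 35},
  {"xyz": [0, 0, -0.25], "delta_rot": [0, 0, 0], "jaw": 35},
])

```text
clock: 4.0
tcp_pos: [0.5556, -0.1562, 0.1434]
tool_rot: [0.939, 0.051, 0.341, -0.019]
contact_force: [0.3, -0.9, -0.1]
opening: 0.0381
```

Request:
arm_command([
  {"xyz": [0, 0, -0.25], "delta_rot": [0, 0, 0], "jaw": 35},
  {"xyz": [0, 0, -0.25], "delta_rot": [0, 0, 0], "jaw": 35},
  {"xyz": [0, 0, -0.1], "delta_rot": [0, 0, 0], "jaw": 35},
  {"xyz": [0, 0, 0], "delta_rot": [0, 0, 0], "jaw": 35},
  {"xyz": [0, 0, 0], "delta_rot": [0, 0, 0], "jaw": 35},
])

```text
clock: 4.5
tcp_pos: [0.5258, -0.1598, 0.1799]
tool_rot: [0.938, 0.05, 0.341, -0.018]
contact_force: [0.3, 0.6, 0.1]
opening: 0.0379
```

```bash
python3 - <<'E'
from plan import *
rep()
p=np.array([.460,-.3216,.006+.0424+.07])
e=plan([(p,down(-115),.03)],35)
ims={"top":eyes.get_image("top"),"scene":eyes.get_image("scene")}
draw([],ims,"g5",{"top":(225,145,400,265,4.5),"scene":(150,160,310,280,5)})
E
```

```text
t 4.5 p [ 0.5258 -0.1598  0.1799] bore [-0.0004 -0.0024  0.1803] F [0.3 0.6 0.1] op 37.9 j [-0.73 -0.56  2.32  0.61  0.97  0.49] dir [ 0.639  0.069 -0.766]
[{"xyz":[-0.18,0.27,-0.01],"delta_rot":[-0.03,-0.12,0.09],"jaw":35},{"xyz":[-0.17,0.29,0.01],"delta_rot":[-0.04,-0.13,0.1],"jaw":35},{"xyz":[-0.14,0.3,0.04],"delta_rot":[-0.03,-0.12,0.09],"jaw":35},{"xyz":[-0.11,0.31,0.05],"delta_rot":[-0.04,-0.12,0.1],"jaw":35},{"xyz":[-0.08,0.31,0.08],"delta_rot":[-0.03,-0.13,0.09],"jaw":35}]

[{"xyz":[-0.05,0.31,0.09],"delta_rot":[-0.04,-0.12,0.1],"jaw":35},{"xyz":[-0.02,0.32,0.1],"delta_rot":[-0.03,-0.13,0.09],"jaw":35},{"xyz":[0,0,0],"delta_rot":[0,0,0],"jaw":35},{"xyz":[0,0,0],"delta_rot":[0,0,0],"jaw":35},{"xyz":[0,0,0],"delta_rot":[0,0,0],"jaw":35}]

end [ 0.4599 -0.322   0.1183] err deg 0.23 n 7
```

View pics/g5_scene.png

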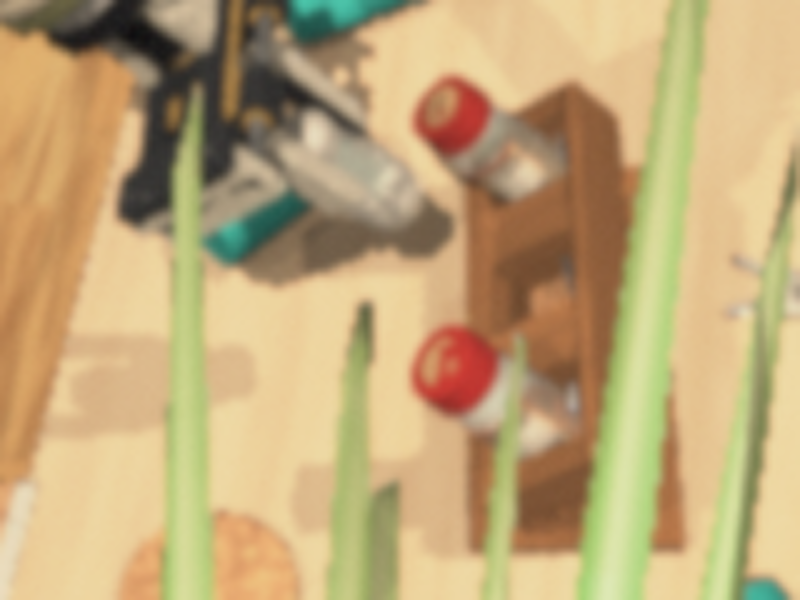

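View pics/g5_top.png

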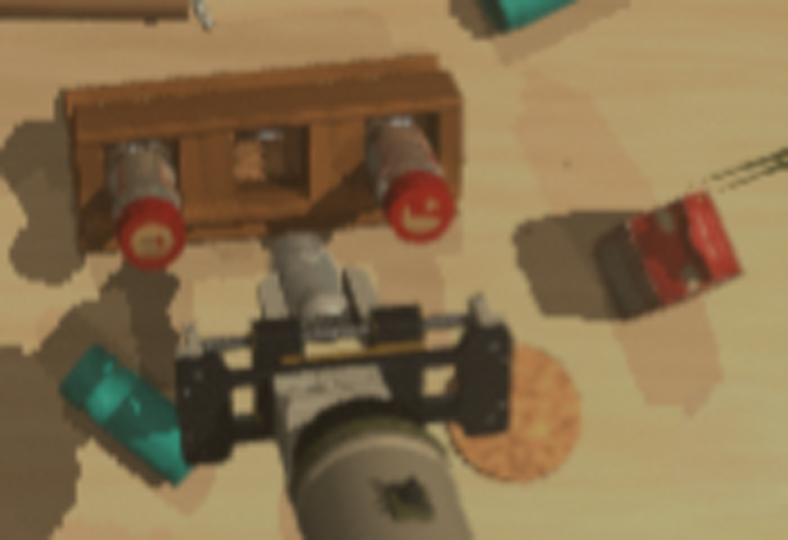

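Request:
arm_command([
  {"xyz": [-0.18, 0.27, -0.01], "delta_rot": [-0.03, -0.12, 0.09], "jaw": 35},
  {"xyz": [-0.17, 0.29, 0.01], "delta_rot": [-0.04, -0.13, 0.1], "jaw": 35},
  {"xyz": [-0.14, 0.3, 0.04], "delta_rot": [-0.03, -0.12, 0.09], "jaw": 35},
  {"xyz": [-0.11, 0.31, 0.05], "delta_rot": [-0.04, -0.12, 0.1], "jaw": 35},
  {"xyz": [-0.08, 0.31, 0.08], "delta_rot": [-0.03, -0.13, 0.09], "jaw": 35},
])

```text
clock: 5.1
tcp_pos: [0.4788, -0.2761, 0.1355]
tool_rot: [0.985, -0.142, 0.098, -0.006]
contact_force: [1.0, 0.9, -0.3]
opening: 0.0377
```

Request:
arm_command([
  {"xyz": [-0.05, 0.31, 0.09], "delta_rot": [-0.04, -0.12, 0.1], "jaw": 35},
  {"xyz": [-0.02, 0.32, 0.1], "delta_rot": [-0.03, -0.13, 0.09], "jaw": 35},
  {"xyz": [0, 0, 0], "delta_rot": [0, 0, 0], "jaw": 35},
  {"xyz": [0, 0, 0], "delta_rot": [0, 0, 0], "jaw": 35},
  {"xyz": [0, 0, 0], "delta_rot": [0, 0, 0], "jaw": 35},
])

```text
clock: 5.6
tcp_pos: [0.4602, -0.3212, 0.1189]
tool_rot: [0.977, -0.214, -0.001, -0.001]
contact_force: [0.3, 0.8, -1.1]
opening: 0.0376
```

```bash
python3 - <<'E'
from plan import *
p=np.array([.460,-.3216,.006+.0424+.07])
rep(p,down(-115))
ims={"top":eyes.get_image("top"),"scene":eyes.get_image("scene")}
for n in ims: cv2.imwrite(f"pics/{n}6.png",ims[n])
q=cur()[0]
it=[(wring(q,.022,q[2]-.0424),(0,255,0)),(wring((.46,-.3216),.048,.006),(255,0,0))]
draw(it,ims,"g6",{"top":(285,185,385,260,7),"scene":(150,200,270,290,6.6)})
E
```

```text
t 5.6 p [ 0.4602 -0.3212  0.1189] bore [-0.1033 -0.1555  0.187 ] F [ 0.3  0.8 -1.1] op 37.6 j [-0.7   0.1   1.71  0.    1.34  1.3 ] dir [-0.001  0.002 -1.   ]
err mm [-0.2 -0.4 -0.5] deg [-0.06  0.09  0.25]
```

View pics/g6_scene.png

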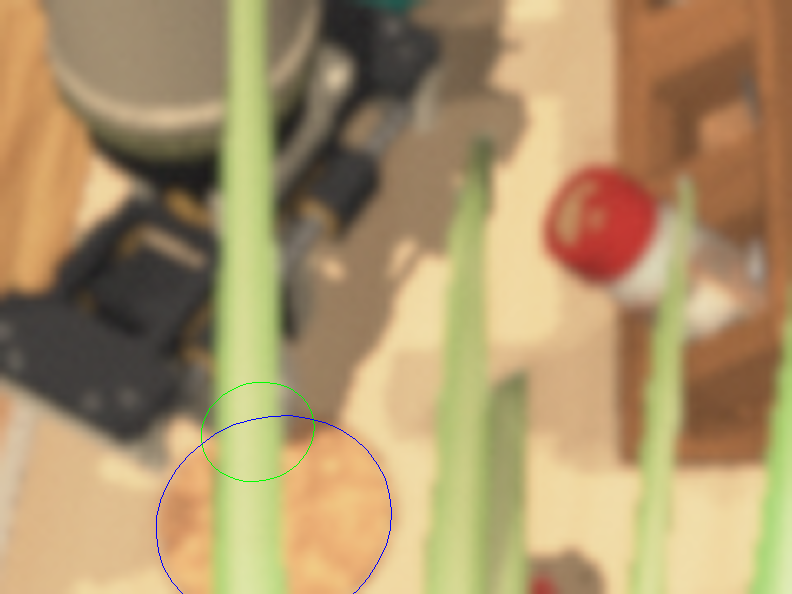

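View pics/g6_top.png

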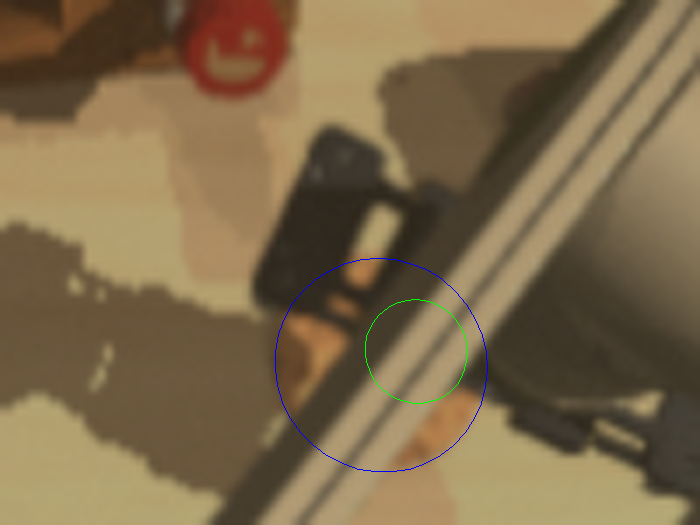

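Request:
arm_command([
  {"xyz": [0, 0, 0.25], "delta_rot": [0, 0, 0], "jaw": 35},
  {"xyz": [0, 0, 0.25], "delta_rot": [0, 0, 0], "jaw": 35},
  {"xyz": [0, 0, 0.2], "delta_rot": [0, 0, 0], "jaw": 35},
  {"xyz": [0, 0, 0.1], "delta_rot": [0, 0, 0], "jaw": 35},
  {"xyz": [0, 0, 0], "delta_rot": [0, 0, 0], "jaw": 35},
])

```text
clock: 6.2
tcp_pos: [0.4591, -0.3212, 0.0542]
tool_rot: [0.977, -0.215, -0.002, -0.001]
contact_force: [-0.9, -0.0, -0.5]
opening: 0.0378
```

Request:
arm_command([
  {"xyz": [0, 0, 0.02], "delta_rot": [0, 0, 0], "jaw": 35},
  {"xyz": [0, 0, 0.02], "delta_rot": [0, 0, 0], "jaw": 35},
  {"xyz": [0, 0, 0.02], "delta_rot": [0, 0, 0], "jaw": 35},
  {"xyz": [0, 0, 0], "delta_rot": [0, 0, 0], "jaw": 35},
  {"xyz": [0, 0, 0], "delta_rot": [0, 0, 0], "jaw": 35},
])

```text
clock: 6.7
tcp_pos: [0.4598, -0.322, 0.0504]
tool_rot: [0.977, -0.215, -0.001, -0.0]
contact_force: [-1.1, 0.1, -0.1]
opening: 0.038
```

Request:
arm_command([
  {"xyz": [0, 0, 0.01], "delta_rot": [0, 0, 0], "jaw": 35},
  {"xyz": [0, 0, 0.01], "delta_rot": [0, 0, 0], "jaw": 35},
  {"xyz": [0, 0, 0.01], "delta_rot": [0, 0, 0], "jaw": 35},
  {"xyz": [0, 0, 0], "delta_rot": [0, 0, 0], "jaw": 35},
  {"xyz": [0, 0, 0], "delta_rot": [0, 0, 0], "jaw": 35},
])

```text
clock: 7.2
tcp_pos: [0.4597, -0.3219, 0.0477]
tool_rot: [0.977, -0.215, -0.001, -0.0]
contact_force: [-0.1, 0.2, -1.2]
opening: 0.038
```

```bash
python3 - <<'E'
from plan import *
rep()
ims={"top":eyes.get_image("top"),"scene":eyes.get_image("scene")}
draw([],ims,"g7",{"top":(285,185,385,260,7),"scene":(150,220,270,310,6.6)})
print(manip.state()["contact_force"])
E
```

```text
t 7.2 p [ 0.4597 -0.3219  0.0477] bore [-0.1495 -0.1561  0.1329] F [-0.1  0.2 -1.2] op 38.0 j [-0.7   0.18  1.76 -0.    1.21  1.3 ] dir [-0.002  0.001 -1.   ]
[-0.15704801  0.46396318 -0.69811807]
```

View pics/g7_scene.png

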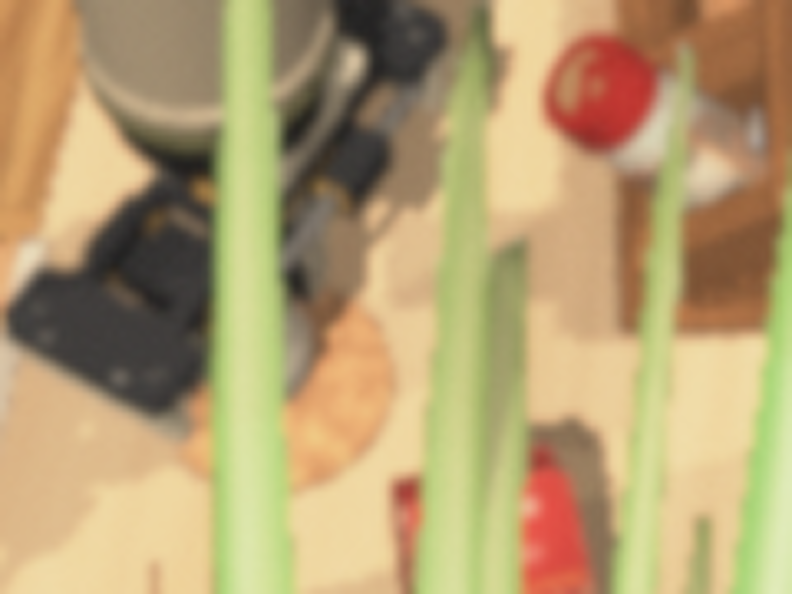

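Request:
arm_command([
  {"xyz": [0, 0, 0.012], "delta_rot": [0, 0, 0], "jaw": 35},
  {"xyz": [0, 0, 0.012], "delta_rot": [0, 0, 0], "jaw": 35},
  {"xyz": [0, 0, 0], "delta_rot": [0, 0, 0], "jaw": 35},
  {"xyz": [0, 0, 0], "delta_rot": [0, 0, 0], "jaw": 35},
  {"xyz": [0, 0, 0], "delta_rot": [0, 0, 0], "jaw": 35},
])

```text
clock: 7.8
tcp_pos: [0.4601, -0.3222, 0.0472]
tool_rot: [0.977, -0.215, -0.001, -0.0]
contact_force: [-2.7, 2.0, 9.3]
opening: 0.0376
```

Request:
arm_command([
  {"xyz": [0, 0, -0.01], "delta_rot": [0, 0, 0], "jaw": 35},
  {"xyz": [0, 0, 0], "delta_rot": [0, 0, 0], "jaw": 44},
  {"xyz": [0, 0, 0], "delta_rot": [0, 0, 0], "jaw": 54},
  {"xyz": [0, 0, 0], "delta_rot": [0, 0, 0], "jaw": 66},
  {"xyz": [0, 0, 0], "delta_rot": [0, 0, 0], "jaw": 70},
])

```text
clock: 8.3
tcp_pos: [0.4596, -0.3219, 0.0465]
tool_rot: [0.977, -0.215, -0.001, -0.0]
contact_force: [0.7, -0.1, 0.6]
opening: 0.0635
```

Request:
arm_command([
  {"xyz": [0, 0, -0.1], "delta_rot": [0, 0, 0], "jaw": 70},
  {"xyz": [0, 0, -0.25], "delta_rot": [0, 0, 0], "jaw": 70},
  {"xyz": [0, 0, -0.4], "delta_rot": [0, 0, 0], "jaw": 70},
  {"xyz": [0, 0, -0.5], "delta_rot": [0, 0, 0], "jaw": 70},
  {"xyz": [0, 0, -0.5], "delta_rot": [0, 0, 0], "jaw": 70},
])

```text
clock: 8.8
tcp_pos: [0.4597, -0.3218, 0.1883]
tool_rot: [0.977, -0.215, -0.002, -0.0]
contact_force: [1.2, -1.1, -0.4]
opening: 0.0702
```

```bash
python3 - <<'E'
from plan import *
rep()
plan([(np.array([.43,-.02,.2]),down(-90)),(np.array([.446,.3005,.16]),down(-65))],80,step=.045)
E
```

```text
t 8.8 p [ 0.4597 -0.3218  0.1883] bore [-0.0591 -0.156   0.2406] F [ 1.2 -1.1 -0.4] op 70.2 j [-0.7   0.04  1.63 -0.    1.47  1.3 ] dir [-0.003  0.002 -1.   ]
[{"xyz":[-0.27,-0.47,-0.02],"delta_rot":[0.0,0.0,-0.08],"jaw":80},{"xyz":[-0.25,-0.48,-0.02],"delta_rot":[0.0,0.0,-0.08],"jaw":80},{"xyz":[-0.21,-0.5,-0.02],"delta_rot":[0.0,0.0,-0.08],"jaw":80},{"xyz":[-0.19,-0.51,-0.02],"delta_rot":[0.0,0.0,-0.08],"jaw":80},{"xyz":[-0.15,-0.52,-0.02],"delta_rot":[0.0,0.0,-0.07],"jaw":80}]

[{"xyz":[-0.12,-0.53,-0.02],"delta_rot":[0.0,0.0,-0.08],"jaw":80},{"xyz":[-0.08,-0.53,-0.02],"delta_rot":[0.0,0.0,-0.08],"jaw":80},{"xyz":[0.02,-0.5,0.06],"delta_rot":[0.0,0.0,-0.07],"jaw":80},{"xyz":[0.06,-0.5,0.07],"delta_rot":[0.0,0.0,-0.07],"jaw":80},{"xyz":[0.07,-0.49,0.06],"delta_rot":[0.0,0.0,-0.07],"jaw":80}]

[{"xyz":[0.11,-0.49,0.06],"delta_rot":[0.0,0.0,-0.07],"jaw":80},{"xyz":[0.13,-0.49,0.07],"delta_rot":[0.0,0.0,-0.07],"jaw":80},{"xyz":[0.16,-0.47,0.06],"delta_rot":[0.0,0.0,-0.07],"jaw":80},{"xyz":[0.19,-0.47,0.06],"delta_rot":[0.0,0.0,-0.07],"jaw":80},{"xyz":[0.21,-0.45,0.07],"delta_rot":[0.0,0.0,-0.07],"jaw":80}]

end [0.4464 0.3002 0.1598] err deg 0.22 n 15
```

Request:
arm_command([
  {"xyz": [-0.27, -0.47, -0.02], "delta_rot": [0, 0, -0.08], "jaw": 80},
  {"xyz": [-0.25, -0.48, -0.02], "delta_rot": [0, 0, -0.08], "jaw": 80},
  {"xyz": [-0.21, -0.5, -0.02], "delta_rot": [0, 0, -0.08], "jaw": 80},
  {"xyz": [-0.19, -0.51, -0.02], "delta_rot": [0, 0, -0.08], "jaw": 80},
  {"xyz": [-0.15, -0.52, -0.02], "delta_rot": [0, 0, -0.07], "jaw": 80},
])

```text
clock: 9.3
tcp_pos: [0.4381, -0.1049, 0.1958]
tool_rot: [0.998, -0.062, -0.001, -0.0]
contact_force: [1.3, 0.7, -0.3]
opening: 0.0802
```

Request:
arm_command([
  {"xyz": [-0.12, -0.53, -0.02], "delta_rot": [0, 0, -0.08], "jaw": 80},
  {"xyz": [-0.08, -0.53, -0.02], "delta_rot": [0, 0, -0.08], "jaw": 80},
  {"xyz": [0.02, -0.5, 0.06], "delta_rot": [0, 0, -0.07], "jaw": 80},
  {"xyz": [0.06, -0.5, 0.07], "delta_rot": [0, 0, -0.07], "jaw": 80},
  {"xyz": [0.07, -0.49, 0.06], "delta_rot": [0, 0, -0.07], "jaw": 80},
])

```text
clock: 9.8
tcp_pos: [0.4363, 0.1012, 0.184]
tool_rot: [0.997, 0.083, -0.0, -0.001]
contact_force: [1.4, -0.3, -0.2]
opening: 0.0805
```

```bash
python3 - <<'E'
from plan import *
rep()
ims={"top":eyes.get_image("top"),"scene":eyes.get_image("scene")}
for n in ims: cv2.imwrite(f"pics/{n}8.png",ims[n])
it=[(wring((.46,-.322),.022,.006),(0,255,0)),(wring((.46,-.322),.017,.096),(0,255,0))]
draw(it,ims,"g8",{"top":(225,155,395,265,4.6),"scene":(150,220,270,310,6.6)})
draw([],ims,"g9",{"top":(90,190,250,290,5)})if 0 else None
plan([(np.array([.446,.3005,.16]),down(-65))],80,step=.045)
E
```

```text
t 9.8 p [0.4363 0.1012 0.184 ] bore [-0.0436  0.267   0.2219] F [ 1.4 -0.3 -0.2] op 80.5 j [ 0.11 -0.28  1.94  0.    1.48  1.52] dir [-0.001  0.001 -1.   ]
[{"xyz":[0.11,-0.48,0.06],"delta_rot":[0.0,0.0,-0.07],"jaw":80},{"xyz":[0.13,-0.48,0.06],"delta_rot":[0.0,0.0,-0.07],"jaw":80},{"xyz":[0.17,-0.46,0.06],"delta_rot":[0.0,0.0,-0.06],"jaw":80},{"xyz":[0.18,-0.46,0.06],"delta_rot":[0.0,0.0,-0.07],"jaw":80},{"xyz":[0.21,-0.45,0.06],"delta_rot":[0.0,0.0,-0.07],"jaw":80}]

end [0.4461 0.3008 0.1597] err deg 0.23 n 5
```

View pics/g8_top.png

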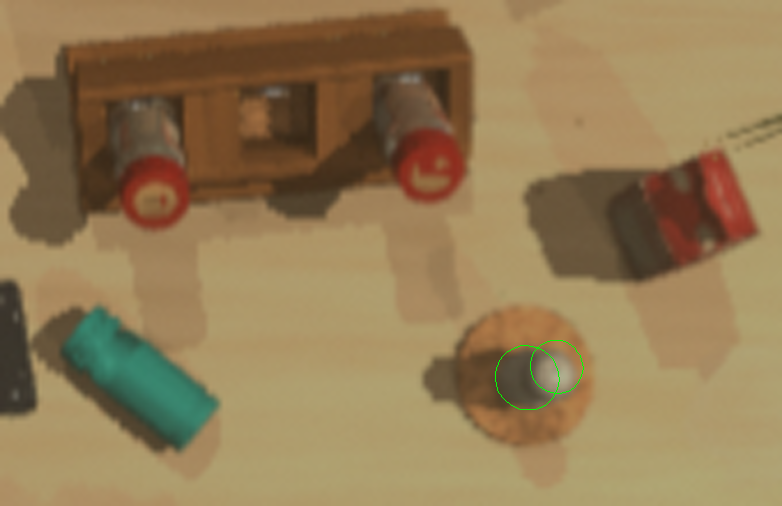

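View pics/g8_scene.png

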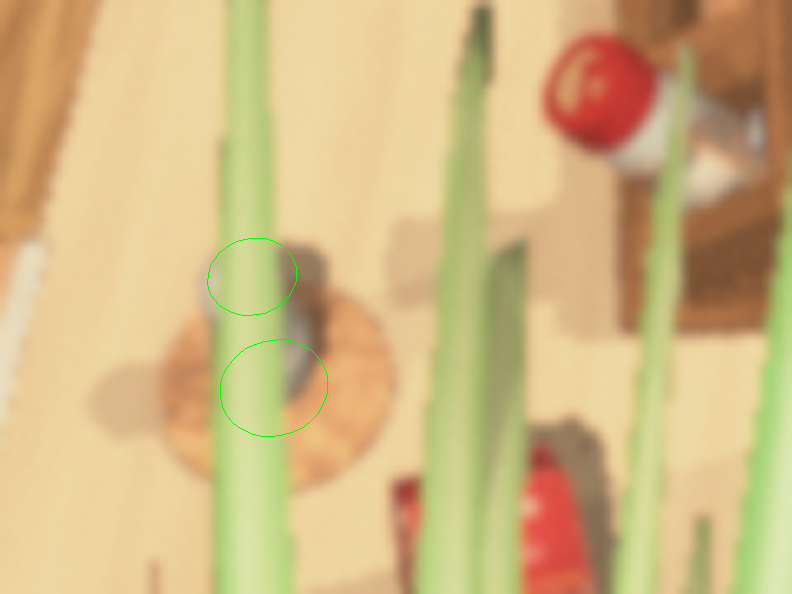

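Request:
arm_command([
  {"xyz": [0.11, -0.48, 0.06], "delta_rot": [0, 0, -0.07], "jaw": 80},
  {"xyz": [0.13, -0.48, 0.06], "delta_rot": [0, 0, -0.07], "jaw": 80},
  {"xyz": [0.17, -0.46, 0.06], "delta_rot": [0, 0, -0.06], "jaw": 80},
  {"xyz": [0.18, -0.46, 0.06], "delta_rot": [0, 0, -0.07], "jaw": 80},
  {"xyz": [0.21, -0.45, 0.06], "delta_rot": [0, 0, -0.07], "jaw": 80},
])

```text
clock: 10.4
tcp_pos: [0.4486, 0.2976, 0.16]
tool_rot: [0.977, 0.214, -0.001, -0.001]
contact_force: [0.7, -0.0, 0.3]
opening: 0.0801
```

```bash
python3 - <<'E'
from plan import *
rep(np.array([.446,.3005,.16]),down(-65))
ims={"top":eyes.get_image("top"),"scene":eyes.get_image("scene")}
for n in ims: cv2.imwrite(f"pics/{n}9.png",ims[n])
p,r,_=cur()
rep(np.array([.446,.3005,.16]),down(-65))
it=[]
for y in(-.04,.04):
    it.append((p+r.apply([[-.0075,y,0],[.0075,y,0],[.0075,y,-.04],[-.0075,y,-.04],[-.0075,y,0]]),(0,255,255)))
it+=[(wring((.446,.3005),.0225,.106),(0,255,0)),(wring((.446,.3005),.021,.0),(0,255,0))]
draw(it,ims,"g9",{"top":(90,190,190,270,7),"scene":(180,70,280,150,7)})
E
```

```text
t 10.4 p [0.4486 0.2976 0.16  ] bore [-0.0328  0.4608  0.1816] F [ 0.7 -0.   0.3] op 80.1 j [ 0.49 -0.    1.73  0.    1.41  1.63] dir [-0.001  0.001 -1.   ]
err mm [-2.6  2.9 -0. ] deg [-0.1   0.04 -0.27]
t 10.5 p [0.4477 0.2997 0.1591] bore [-0.034   0.4629  0.1813] F [ 0.  -0.7 -0.3] op 80.1 j [0.49 0.   1.73 0.   1.41 1.63] dir [-0.003  0.002 -1.   ]
err mm [-1.7  0.8  0.9] deg [-0.18  0.12 -0.09]
```

View pics/g9_top.png

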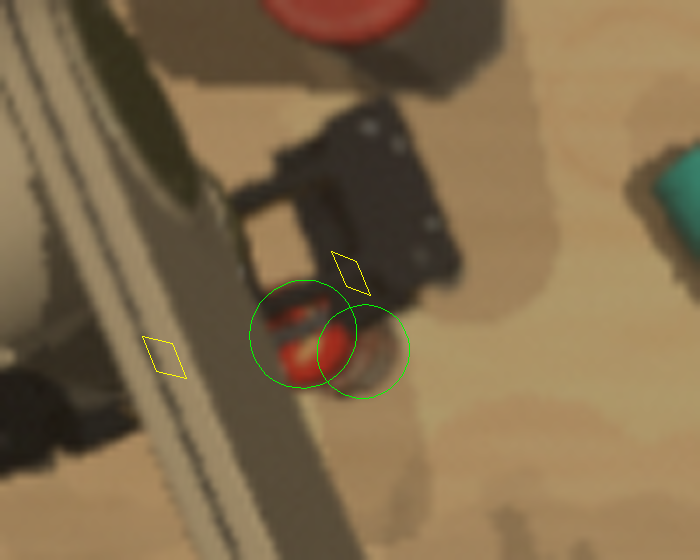

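View pics/g9_scene.png

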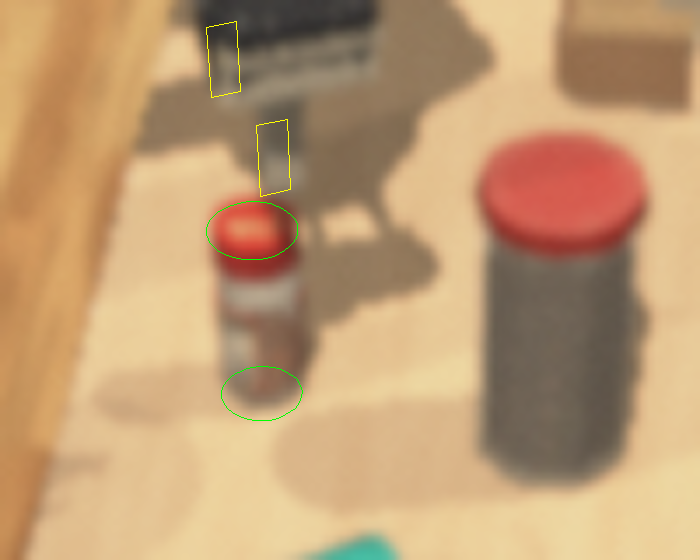

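```bash
python3 - <<'E'
from plan import *
T=np.array([.4468,.3003,.046]);rep(T,down(-65))
plan([(T+[0,0,.095],down(-65)),(T,down(-65),.02)],80)
E
```

```text
t 10.5 p [0.4477 0.2997 0.1591] bore [-0.034   0.4629  0.1813] F [ 0.  -0.7 -0.3] op 80.1 j [0.49 0.   1.73 0.   1.41 1.63] dir [-0.003  0.002 -1.   ]
err mm [  -0.9    0.6 -113.1] deg [-0.18  0.12 -0.09]
[{"xyz":[-0.01,-0.01,0.23],"delta_rot":[0.0,0.0,0.0],"jaw":80},{"xyz":[0.0,0.0,0.24],"delta_rot":[0.0,0.0,0.0],"jaw":80},{"xyz":[0.0,0.0,0.23],"delta_rot":[0.0,0.0,0.0],"jaw":80},{"xyz":[0.0,0.0,0.24],"delta_rot":[0.0,0.0,0.0],"jaw":80},{"xyz":[0.0,0.0,0.24],"delta_rot":[0.0,0.0,0.0],"jaw":80}]

[{"xyz":[0.01,0.0,0.23],"delta_rot":[0.0,0.0,0.0],"jaw":80},{"xyz":[0,0,0],"delta_rot":[0,0,0],"jaw":80},{"xyz":[0,0,0],"delta_rot":[0,0,0],"jaw":80},{"xyz":[0,0,0],"delta_rot":[0,0,0],"jaw":80},{"xyz":[0,0,0],"delta_rot":[0,0,0],"jaw":80}]

end [0.447  0.3006 0.0463] err deg 0.23 n 6
```

Request:
arm_command([
  {"xyz": [0, 0, 0.23], "delta_rot": [0, 0, 0], "jaw": 80},
  {"xyz": [0, 0, 0.24], "delta_rot": [0, 0, 0], "jaw": 80},
  {"xyz": [0, 0, 0.23], "delta_rot": [0, 0, 0], "jaw": 80},
  {"xyz": [0, 0, 0.24], "delta_rot": [0, 0, 0], "jaw": 80},
  {"xyz": [0, 0, 0.24], "delta_rot": [0, 0, 0], "jaw": 80},
])

```text
clock: 11.0
tcp_pos: [0.4486, 0.2956, 0.0651]
tool_rot: [0.977, 0.213, -0.001, -0.001]
contact_force: [-0.4, 0.3, -0.0]
opening: 0.0802
```

Request:
arm_command([
  {"xyz": [0, 0, 0.12], "delta_rot": [0, 0, 0], "jaw": 80},
  {"xyz": [0, 0, 0.1], "delta_rot": [0, 0, 0], "jaw": 80},
  {"xyz": [0, 0, 0], "delta_rot": [0, 0, 0], "jaw": 65},
  {"xyz": [0, 0, 0], "delta_rot": [0, 0, 0], "jaw": 60},
  {"xyz": [0, 0, 0], "delta_rot": [0, 0, 0], "jaw": 60},
])

```text
clock: 11.5
tcp_pos: [0.4486, 0.2972, 0.0486]
tool_rot: [0.977, 0.214, -0.0, -0.001]
contact_force: [-0.8, -0.2, 0.0]
opening: 0.062
```

```bash
python3 - <<'E'
from plan import *
T=np.array([.4468,.3003,.046])
ims={"scene":eyes.get_image("scene"),"top":eyes.get_image("top")}
rep(T,down(-65))
p,r,_=cur();print((r.inv().apply(T-p)*1e3).round(1))
it=[]
for y in(-.03,.03):
    it.append((p+r.apply([[-.0075,y,0],[.0075,y,0],[.0075,y,-.04],[-.0075,y,-.04],[-.0075,y,0]]),(0,255,255)))
it+=[(wring((.4468,.3003),.0225,.106),(0,255,0)),(wring((.4468,.3003),.021,.0),(0,255,0))]
draw(it,ims,"g10",{"scene":(190,70,270,140,9)})
E
```

```text
t 11.6 p [0.4485 0.2974 0.0485] bore [-0.1047  0.4606  0.0963] F [-0.6  2.1  1.6] op 60.1 j [0.49 0.12 1.83 0.   1.2  1.63] dir [-0.001  0.002 -1.   ]
err mm [-1.7  2.9 -2.5] deg [-0.13  0.   -0.33]
[-0.3 -3.4  2.5]Traceback (most recent call last):
  File "<stdin>", line 10, in <module>
  File "h.py", line 36, in draw
    k=rects[n][4]; x0,y0,x1,y1=rects[n][:4]
      ~~~~~^^^
KeyError: 'top'
```

View pics/g10_scene.png

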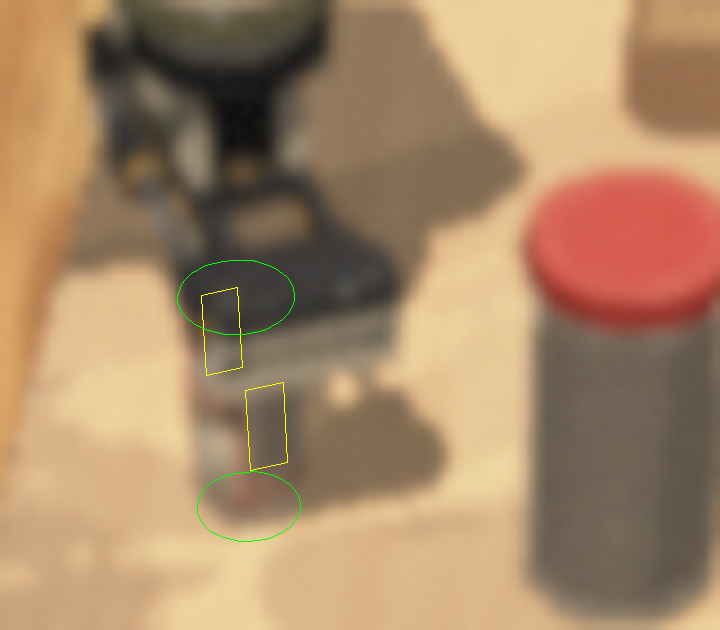

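Request:
arm_command([
  {"xyz": [0, -0.04, 0.03], "delta_rot": [0, 0, 0], "jaw": 60},
  {"xyz": [0, 0, 0], "delta_rot": [0, 0, 0], "jaw": 60},
  {"xyz": [0, 0, 0], "delta_rot": [0, 0, 0], "jaw": 50},
  {"xyz": [0, 0, 0], "delta_rot": [0, 0, 0], "jaw": 44},
  {"xyz": [0, 0, 0], "delta_rot": [0, 0, 0], "jaw": 38},
], newtons=40)

```text
clock: 12.1
tcp_pos: [0.4466, 0.3, 0.0452]
tool_rot: [0.977, 0.214, -0.001, -0.001]
contact_force: [-1.2, 1.0, 1.2]
opening: 0.0438
```

Request:
arm_command([
  {"xyz": [0, 0, 0], "delta_rot": [0, 0, 0], "jaw": 36},
  {"xyz": [0, 0, 0], "delta_rot": [0, 0, 0], "jaw": 36},
  {"xyz": [0, 0, 0], "delta_rot": [0, 0, 0], "jaw": 36},
  {"xyz": [0, 0, 0], "delta_rot": [0, 0, 0], "jaw": 36},
  {"xyz": [0, 0, -0.02], "delta_rot": [0, 0, 0], "jaw": 36},
])

```text
clock: 12.6
tcp_pos: [0.4462, 0.2995, 0.0463]
tool_rot: [0.977, 0.214, -0.001, -0.001]
contact_force: [-1.3, 0.1, -1.3]
opening: 0.044
```

```bash
python3 - <<'E'
from plan import *
T=np.array([.4468,.3003,.046]);rep(T,down(-65)); print(manip.state()["ft_torque"])
E
```

```text
t 12.6 p [0.4462 0.2995 0.0463] bore [-0.1076  0.4629  0.0959] F [-1.3  0.1 -1.3] op 44.0 j [0.49 0.12 1.83 0.   1.2  1.63] dir [-0.003  0.001 -1.   ]
err mm [ 0.6  0.8 -0.3] deg [-0.1   0.14 -0.33]
[0.02160532 0.01323966 0.0365907 ]
```

Request:
arm_command([
  {"xyz": [0, 0, -0.2], "delta_rot": [0, 0, 0], "jaw": 36},
  {"xyz": [0, 0, -0.35], "delta_rot": [0, 0, 0], "jaw": 36},
  {"xyz": [0, 0, -0.45], "delta_rot": [0, 0, 0], "jaw": 36},
  {"xyz": [0, 0, -0.45], "delta_rot": [0, 0, 0], "jaw": 36},
  {"xyz": [0, 0, -0.45], "delta_rot": [0, 0, 0], "jaw": 36},
])

```text
clock: 13.1
tcp_pos: [0.4465, 0.2991, 0.1997]
tool_rot: [0.977, 0.214, -0.001, -0.001]
contact_force: [1.3, 0.3, -0.9]
opening: 0.0439
```

```bash
python3 - <<'E'
from plan import *
rep()
ims={"top":cv2.imread("pics/top8.png"),"scene":cv2.imread("pics/scene8.png")}
it=[(bore([[-.024,-.025,.038],[.034,-.025,.038],[.034,.025,.038],[-.024,.025,.038],[-.024,-.025,.038]],0),(255,255,0)),
(bore([[-.024,-.025,.0],[.034,-.025,.0],[.034,.025,.0],[-.024,.025,.0],[-.024,-.025,.0]],0),(0,255,0)),
(bore([[-.024,-.025,.038],[.034,-.025,.038],[.034,.025,.038],[-.024,.025,.038],[-.024,-.025,.038]],.088),(255,255,0)),
(bore([[-.024,-.025,.038],[.034,-.025,.038],[.034,.025,.038],[-.024,.025,.038],[-.024,-.025,.038]],-.088),(255,255,0))]
draw(it,ims,"b8",{"top":(235,150,335,210,8),"scene":(235,185,285,260,8)})
draw([],ims,"b8n",{"top":(235,150,335,210,8),"scene":(235,185,285,260,8)})
a=cv2.imread("pics/b8_scene.png");b=cv2.imread("pics/b8n_scene.png");cv2.imwrite("pics/b8s.png",np.hstack([a,b])[:600])
plan([(bore([.02,0,.22])[0],tilt())],36,step=.04,dec=2)
E
```

```text
t 13.1 p [0.4465 0.2991 0.1997] bore [-0.0089  0.4625  0.2133] F [ 1.3  0.3 -0.9] op 43.9 j [ 0.49 -0.03  1.69  0.    1.49  1.63] dir [-0.003  0.    -1.   ]
[{"xyz":[-0.13,0.46,-0.03],"delta_rot":[-0.01,0.07,0.03],"jaw":36},{"xyz":[-0.12,0.47,-0.02],"delta_rot":[-0.01,0.08,0.03],"jaw":36},{"xyz":[-0.11,0.47,-0.04],"delta_rot":[-0.02,0.07,0.04],"jaw":36},{"xyz":[-0.09,0.47,-0.03],"delta_rot":[-0.01,0.07,0.03],"jaw":36},{"xyz":[-0.08,0.48,-0.03],"delta_rot":[-0.01,0.08,0.03],"jaw":36}]

[{"xyz":[-0.07,0.48,-0.03],"delta_rot":[-0.01,0.07,0.03],"jaw":36},{"xyz":[-0.05,0.47,-0.03],"delta_rot":[-0.01,0.08,0.04],"jaw":36},{"xyz":[-0.04,0.48,-0.03],"delta_rot":[-0.02,0.07,0.03],"jaw":36},{"xyz":[-0.02,0.49,-0.03],"delta_rot":[-0.01,0.07,0.03],"jaw":36},{"xyz":[-0.01,0.48,-0.02],"delta_rot":[-0.01,0.08,0.03],"jaw":36}]

[{"xyz":[0.0,0.48,-0.01],"delta_rot":[-0.01,0.07,0.04],"jaw":36},{"xyz":[0.02,0.48,-0.02],"delta_rot":[-0.01,0.07,0.03],"jaw":36},{"xyz":[0,0,0],"delta_rot":[0,0,0],"jaw":36},{"xyz":[0,0,0],"delta_rot":[0,0,0],"jaw":36},{"xyz":[0,0,0],"delta_rot":[0,0,0],"jaw":36}]

end [ 0.5155 -0.1583  0.2235] err deg 0.27 n 12
```

View pics/b8_top.png

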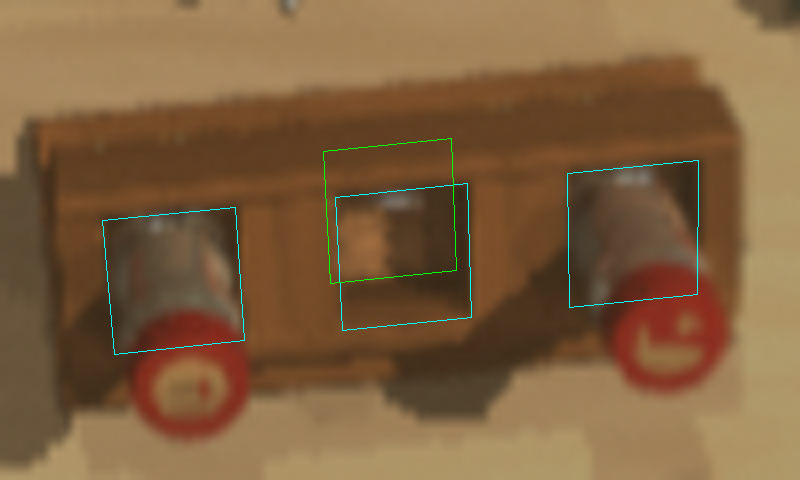

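View pics/b8n_top.png

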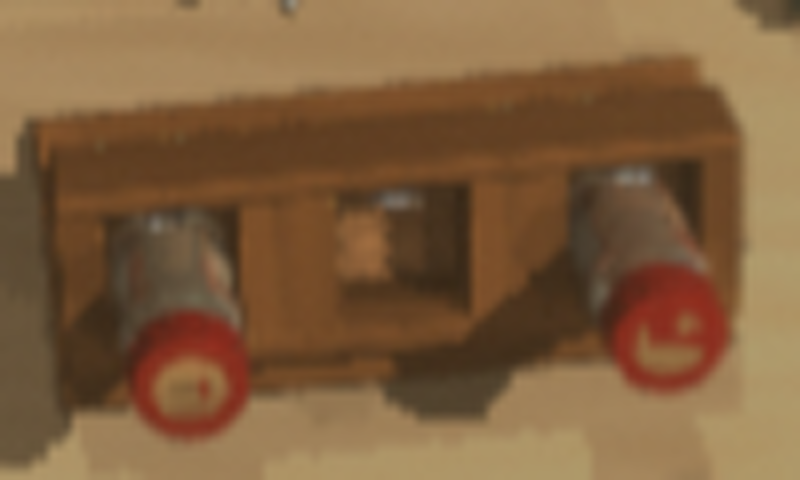

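View pics/b8s.png

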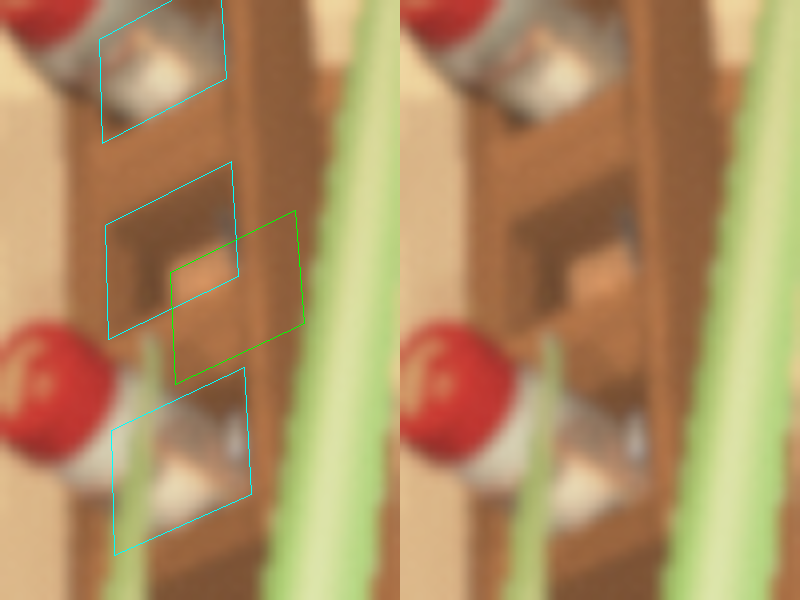

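Request:
arm_command([
  {"xyz": [-0.13, 0.46, -0.03], "delta_rot": [-0.01, 0.07, 0.03], "jaw": 36},
  {"xyz": [-0.12, 0.47, -0.02], "delta_rot": [-0.01, 0.08, 0.03], "jaw": 36},
  {"xyz": [-0.11, 0.47, -0.04], "delta_rot": [-0.02, 0.07, 0.04], "jaw": 36},
  {"xyz": [-0.09, 0.47, -0.03], "delta_rot": [-0.01, 0.07, 0.03], "jaw": 36},
  {"xyz": [-0.08, 0.48, -0.03], "delta_rot": [-0.01, 0.08, 0.03], "jaw": 36},
])

```text
clock: 13.6
tcp_pos: [0.4759, 0.1074, 0.2087]
tool_rot: [0.978, 0.15, 0.146, -0.008]
contact_force: [0.7, -0.7, -1.2]
opening: 0.0437
```

Request:
arm_command([
  {"xyz": [-0.07, 0.48, -0.03], "delta_rot": [-0.01, 0.07, 0.03], "jaw": 36},
  {"xyz": [-0.05, 0.47, -0.03], "delta_rot": [-0.01, 0.08, 0.04], "jaw": 36},
  {"xyz": [-0.04, 0.48, -0.03], "delta_rot": [-0.02, 0.07, 0.03], "jaw": 36},
  {"xyz": [-0.02, 0.49, -0.03], "delta_rot": [-0.01, 0.07, 0.03], "jaw": 36},
  {"xyz": [-0.01, 0.48, -0.02], "delta_rot": [-0.01, 0.08, 0.03], "jaw": 36},
])

```text
clock: 14.1
tcp_pos: [0.5043, -0.0836, 0.2188]
tool_rot: [0.954, 0.082, 0.289, -0.015]
contact_force: [1.1, 0.8, -1.3]
opening: 0.0435
```

Request:
arm_command([
  {"xyz": [0, 0.48, -0.01], "delta_rot": [-0.01, 0.07, 0.04], "jaw": 36},
  {"xyz": [0.02, 0.48, -0.02], "delta_rot": [-0.01, 0.07, 0.03], "jaw": 36},
  {"xyz": [0, 0, 0], "delta_rot": [0, 0, 0], "jaw": 36},
  {"xyz": [0, 0, 0], "delta_rot": [0, 0, 0], "jaw": 36},
  {"xyz": [0, 0, 0], "delta_rot": [0, 0, 0], "jaw": 36},
])

```text
clock: 14.6
tcp_pos: [0.5157, -0.1569, 0.2218]
tool_rot: [0.939, 0.053, 0.339, -0.021]
contact_force: [-0.3, 0.4, -1.5]
opening: 0.0441
```

```bash
python3 - <<'E'
from plan import *
rep(bore([.0,-.0005,.13])[0],tilt())
plan([(bore([.0,-.0005,.13])[0],tilt())],36,step=.025,dec=2)
E
```

```text
t 14.6 p [ 0.5157 -0.1569  0.2218] bore [0.0192 0.0017 0.2186] F [-0.3  0.4 -1.5] op 44.1 j [-0.75 -0.63  2.28  0.58  1.08  0.54] dir [ 0.635  0.076 -0.769]
err mm [ 42.3   2.5 -80.2] deg [-0.25  0.24 -0.05]
[{"xyz":[-0.06,0.01,0.28],"delta_rot":[0.0,0.0,0.0],"jaw":36},{"xyz":[-0.06,0.01,0.27],"delta_rot":[0.0,0.0,0.0],"jaw":36},{"xyz":[-0.06,0.0,0.28],"delta_rot":[0.0,0.0,0.0],"jaw":36},{"xyz":[-0.05,0.01,0.28],"delta_rot":[-0.01,0.01,0.0],"jaw":36},{"xyz":[0,0,0],"delta_rot":[0,0,0],"jaw":36}]

end [ 0.5584 -0.1541  0.1417] err deg 0.29 n 4
```

Request:
arm_command([
  {"xyz": [-0.06, 0.01, 0.28], "delta_rot": [0, 0, 0], "jaw": 36},
  {"xyz": [-0.06, 0.01, 0.27], "delta_rot": [0, 0, 0], "jaw": 36},
  {"xyz": [-0.06, 0, 0.28], "delta_rot": [0, 0, 0], "jaw": 36},
  {"xyz": [-0.06, 0.01, 0.28], "delta_rot": [-0.01, 0.01, 0], "jaw": 36},
  {"xyz": [0, 0, 0], "delta_rot": [0, 0, 0], "jaw": 36},
])

```text
clock: 15.1
tcp_pos: [0.5573, -0.1512, 0.1379]
tool_rot: [0.938, 0.053, 0.342, -0.02]
contact_force: [0.2, 0.4, -2.4]
opening: 0.0439
```

```bash
python3 - <<'E'
from plan import *
ims={"top":eyes.get_image("top"),"scene":eyes.get_image("scene")}
for n in ims: cv2.imwrite(f"pics/{n}11.png",ims[n])
rep(bore([.0,-.0005,.13])[0],tilt())
p,r,_=cur()
a=np.linspace(0,2*np.pi,40)
cyl=lambda rr,z:p+r.apply(np.c_[rr*np.cos(a),rr*np.sin(a),0*a+z])
it=[(cyl(.021,.045),(0,255,0)),(cyl(.021,.0),(0,255,0)),(cyl(.0225,-.061),(0,255,0)),
(bore([[-.024,-.025,.038],[.034,-.025,.038],[.034,.025,.038],[-.024,.025,.038],[-.024,-.025,.038]],0),(255,255,0))]
draw(it,ims,"g11",{"top":(240,150,340,220,7.5),"scene":(190,180,290,250,7.5)})
E
```

```text
t 15.2 p [ 0.5581 -0.1531  0.1416] bore [0.0002 0.0007 0.1298] F [-0.7  0.9 -1.8] op 43.8 j [-0.66 -0.42  2.29  0.65  0.83  0.46] dir [ 0.642  0.07  -0.764]
err mm [-0.1 -1.2  0. ] deg [ 0.09 -0.21  0.03]
```

View pics/g11_top.png

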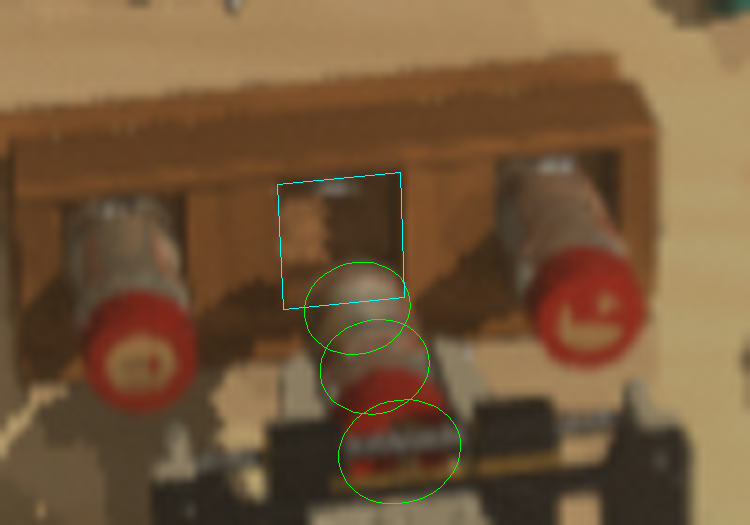

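View pics/g11_scene.png

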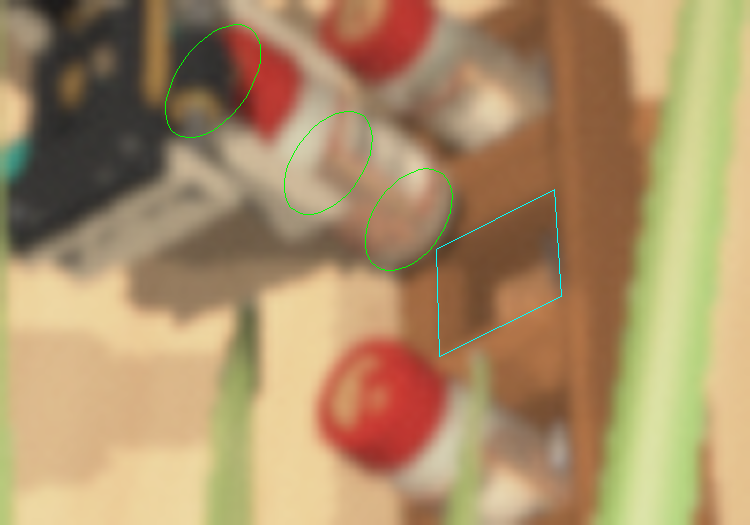

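Request:
arm_command([
  {"xyz": [0, 0.01, 0.1], "delta_rot": [0, 0, 0], "jaw": 36},
  {"xyz": [0, 0, 0.15], "delta_rot": [0, 0, 0], "jaw": 36},
  {"xyz": [0, 0, 0.15], "delta_rot": [0, 0, 0], "jaw": 36},
  {"xyz": [0, 0, 0.08], "delta_rot": [0, 0, 0], "jaw": 36},
  {"xyz": [0, 0, 0], "delta_rot": [0, 0, 0], "jaw": 36},
])

```text
clock: 15.7
tcp_pos: [0.5831, -0.1532, 0.1123]
tool_rot: [0.937, 0.051, 0.344, -0.017]
contact_force: [0.5, 0.3, -1.9]
opening: 0.0438
```

```bash
python3 - <<'E'
from plan import *
ims={"top":eyes.get_image("top"),"scene":eyes.get_image("scene")}
rep(bore([.0,-.0005,.09])[0],tilt())
p,r,_=cur()
a=np.linspace(0,2*np.pi,40)
cyl=lambda rr,z:p+r.apply(np.c_[rr*np.cos(a),rr*np.sin(a),0*a+z])
it=[(cyl(.021,.045),(0,255,0)),
(bore([[-.024,-.025,.038],[.034,-.025,.038],[.034,.025,.038],[-.024,.025,.038],[-.024,-.025,.038]],0),(255,255,0))]
draw(it,ims,"g12",{"top":(250,155,330,210,9),"scene":(210,180,290,240,9)})
E
```

```text
t 15.8 p [ 0.583  -0.1535  0.1129] bore [ 0.0007 -0.0025  0.092 ] F [-0.3 -0.5 -1.5] op 44.1 j [-0.62 -0.29  2.26  0.69  0.73  0.42] dir [ 0.643  0.067 -0.763]
err mm [ 0.6  2.  -2. ] deg [ 0.27 -0.3  -0.06]
```

View pics/g12_top.png

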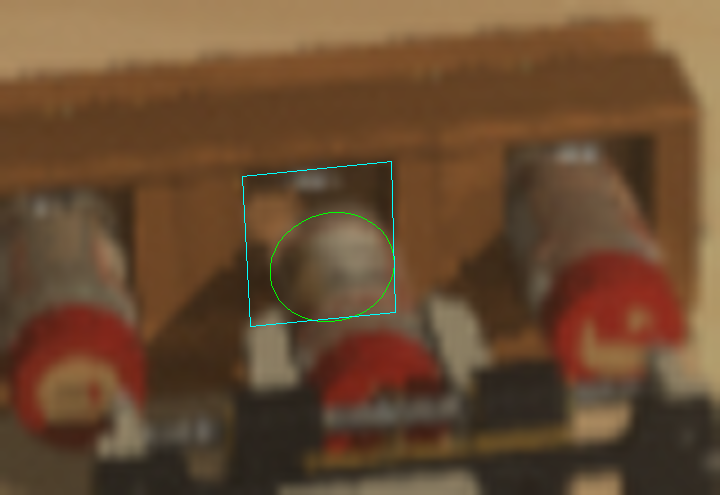

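View pics/g12_scene.png

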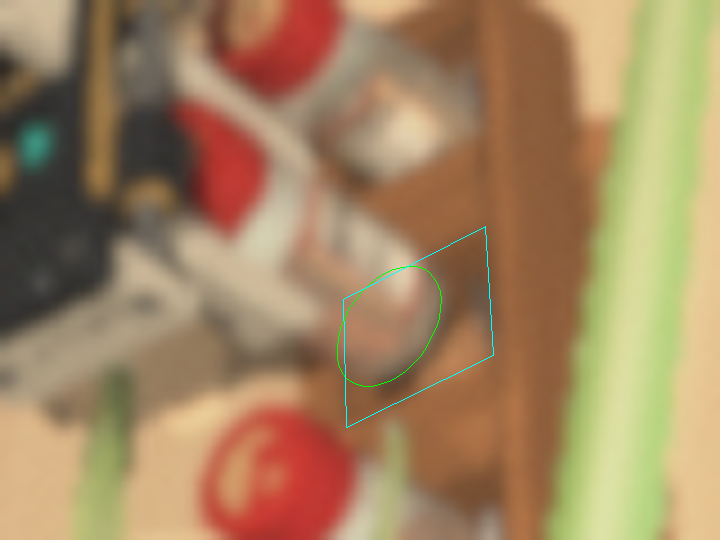

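Request:
arm_command([
  {"xyz": [0, -0.025, 0], "delta_rot": [0.005, -0.005, 0], "jaw": 36},
  {"xyz": [0, 0, 0.04], "delta_rot": [0, 0, 0], "jaw": 36},
  {"xyz": [0, 0, 0.05], "delta_rot": [0, 0, 0], "jaw": 36},
  {"xyz": [0, 0, 0.04], "delta_rot": [0, 0, 0], "jaw": 36},
  {"xyz": [0, 0, 0.0], "delta_rot": [0, 0, 0], "jaw": 36},
])

```text
clock: 16.3
tcp_pos: [0.5891, -0.1504, 0.1037]
tool_rot: [0.938, 0.052, 0.342, -0.019]
contact_force: [-0.4, 0.4, -1.7]
opening: 0.0439
```

```bash
python3 -c "
from plan import *
rep(bore([.0,-.0005,.079])[0],tilt())"
```

```text
t 16.3 p [ 0.5891 -0.1504  0.1037] bore [-0.0003 -0.0001  0.0808] F [-0.4  0.4 -1.7] op 43.9 j [-0.6  -0.25  2.25  0.7   0.71  0.42] dir [ 0.639  0.072 -0.766]
err mm [ 1.4 -0.2 -1.2] deg [ 0.   -0.01 -0.1 ]
```

Well aligned; foot just entering the mouth. Continue slowly.

Request:
arm_command([
  {"xyz": [0, 0, 0.04], "delta_rot": [0, 0, 0], "jaw": 36},
  {"xyz": [0, 0, 0.04], "delta_rot": [0, 0, 0], "jaw": 36},
  {"xyz": [0, 0, 0.04], "delta_rot": [0, 0, 0], "jaw": 36},
  {"xyz": [0, 0, 0.02], "delta_rot": [0, 0, 0], "jaw": 36},
  {"xyz": [0, 0, 0], "delta_rot": [0, 0, 0], "jaw": 36},
])

```text
clock: 16.8
tcp_pos: [0.5961, -0.1497, 0.095]
tool_rot: [0.938, 0.052, 0.341, -0.019]
contact_force: [-1.6, -1.2, -3.0]
opening: 0.0441
```

```bash
python3 -c "
from plan import *
rep(bore([.0,-.0005,.07])[0],tilt());r=BR();print('Fbore',r.inv().apply(manip.state()['contact_force']).round(1))"
```

```text
t 16.8 p [ 0.5961 -0.1497  0.095 ] bore [-0.0005 -0.0001  0.0697] F [-1.6 -1.2 -3. ] op 44.1 j [-0.59 -0.22  2.23  0.71  0.69  0.41] dir [ 0.639  0.072 -0.766]
err mm [ 0.2 -0.3  0.6] deg [ 0.01  0.   -0.1 ]
Fbore [-3.2 -1.  -1.2]
```

Request:
arm_command([
  {"xyz": [0, 0, 0.04], "delta_rot": [0, 0, 0], "jaw": 36},
  {"xyz": [0, 0, 0.04], "delta_rot": [0, 0, 0], "jaw": 36},
  {"xyz": [0, 0, 0.04], "delta_rot": [0, 0, 0], "jaw": 36},
  {"xyz": [0, 0, 0.02], "delta_rot": [0, 0, 0], "jaw": 36},
  {"xyz": [0, 0, 0], "delta_rot": [0, 0, 0], "jaw": 36},
])

```text
clock: 17.3
tcp_pos: [0.6033, -0.1488, 0.0865]
tool_rot: [0.938, 0.052, 0.341, -0.019]
contact_force: [-2.7, -0.9, -4.5]
opening: 0.0439
```

```bash
python3 -c "
from plan import *
rep(bore([.0,-.0005,.06])[0],tilt());r=BR();print('Fbore',r.inv().apply(manip.state()['contact_force']).round(1))"
```

```text
t 17.3 p [ 0.6033 -0.1488  0.0865] bore [-0.0005 -0.0001  0.0585] F [-2.7 -0.9 -4.5] op 43.9 j [-0.58 -0.18  2.22  0.73  0.66  0.39] dir [ 0.639  0.072 -0.766]
err mm [-0.6 -0.5  1.5] deg [ 0.01 -0.   -0.1 ]
Fbore [-5.1 -0.6 -1.7]
```

Request:
arm_command([
  {"xyz": [0, 0, 0.04], "delta_rot": [0, 0, 0], "jaw": 36},
  {"xyz": [0, 0, 0.04], "delta_rot": [0, 0, 0], "jaw": 36},
  {"xyz": [0, 0, 0.03], "delta_rot": [0, 0, 0], "jaw": 36},
  {"xyz": [0, 0, 0], "delta_rot": [0, 0, 0], "jaw": 36},
  {"xyz": [0, 0, 0], "delta_rot": [0, 0, 0], "jaw": 36},
])

```text
clock: 17.8
tcp_pos: [0.6088, -0.1481, 0.0798]
tool_rot: [0.938, 0.052, 0.341, -0.019]
contact_force: [-1.2, -0.1, -5.4]
opening: 0.0441
```

Request:
arm_command([
  {"xyz": [0, 0, 0.01], "delta_rot": [0, 0, 0], "jaw": 36},
  {"xyz": [0, 0, 0.01], "delta_rot": [0, 0, 0], "jaw": 36},
  {"xyz": [0, 0, 0.01], "delta_rot": [0, 0, 0], "jaw": 36},
  {"xyz": [0, 0, 0], "delta_rot": [0, 0, 0], "jaw": 36},
  {"xyz": [0, 0, 0], "delta_rot": [0, 0, 0], "jaw": 36},
])

```text
clock: 18.3
tcp_pos: [0.6107, -0.1484, 0.0786]
tool_rot: [0.938, 0.052, 0.342, -0.019]
contact_force: [-1.8, -0.8, -3.3]
opening: 0.0441
```

```bash
python3 -c "
from plan import *
rep(bore([.0,-.0005,.045])[0],tilt());r=BR();print('Fbore',r.inv().apply(manip.state()['contact_force']).round(1))"
```

```text
t 18.3 p [ 0.6107 -0.1484  0.0786] bore [ 0.0001 -0.0005  0.0477] F [-1.8 -0.8 -3.3] op 44.1 j [-0.57 -0.14  2.21  0.75  0.64  0.38] dir [ 0.64   0.071 -0.765]
err mm [ 1.6  0.1 -2.1] deg [ 0.05 -0.05 -0.09]
Fbore [-3.6 -0.6 -1.3]
```

Request:
arm_command([
  {"xyz": [0, 0, 0.01], "delta_rot": [0, 0, 0], "jaw": 36},
  {"xyz": [0, 0, 0.01], "delta_rot": [0, 0, 0], "jaw": 36},
  {"xyz": [0, 0, 0.01], "delta_rot": [0, 0, 0], "jaw": 36},
  {"xyz": [0, 0, 0], "delta_rot": [0, 0, 0], "jaw": 36},
  {"xyz": [0, 0, 0], "delta_rot": [0, 0, 0], "jaw": 36},
])

```text
clock: 18.8
tcp_pos: [0.6125, -0.1482, 0.0782]
tool_rot: [0.938, 0.052, 0.342, -0.019]
contact_force: [-26.2, 1.3, 17.8]
opening: 0.0438
```

```bash
python3 -c "
from plan import *
rep(bore([.0,-.0005,.045])[0],tilt());r=BR();print('Fbore',r.inv().apply(manip.state()['contact_force']).round(1))"
```

```text
t 18.8 p [ 0.6125 -0.1482  0.0782] bore [ 0.0012 -0.0005  0.0462] F [-26.2   1.3  17.8] op 43.8 j [-0.57 -0.14  2.2   0.75  0.64  0.38] dir [ 0.64   0.072 -0.765]
err mm [-0.2 -0.1 -1.7] deg [ 0.01 -0.11 -0.02]
Fbore [-8.3  4.2 30.3]
```

Request:
arm_command([
  {"xyz": [0, 0, -0.006], "delta_rot": [0, 0, 0], "jaw": 36},
  {"xyz": [0, 0, 0], "delta_rot": [0, 0, 0], "jaw": 36},
  {"xyz": [0, 0, 0], "delta_rot": [0, 0, 0], "jaw": 36},
  {"xyz": [0, 0, 0], "delta_rot": [0, 0, 0], "jaw": 36},
  {"xyz": [0, 0, 0], "delta_rot": [0, 0, 0], "jaw": 36},
])

```text
clock: 19.3
tcp_pos: [0.6123, -0.1481, 0.0781]
tool_rot: [0.938, 0.052, 0.342, -0.019]
contact_force: [-13.1, 2.2, 7.8]
opening: 0.044
```

```bash
python3 - <<'E'
from plan import *
ims={"top":eyes.get_image("top"),"scene":eyes.get_image("scene")}
for n in ims: cv2.imwrite(f"pics/{n}13.png",ims[n])
rep(bore([.0,-.0005,.045])[0],tilt());r=BR();print('Fbore',r.inv().apply(manip.state()['contact_force']).round(1))
it=[]
for yo in(-.088,0,.088): it+= [(ring(.0225,.106,yo),(0,255,0)),(ring(.0225,.085,yo),(0,255,0))]
draw(it,ims,"g13",{"top":(240,150,340,220,7.5),"scene":(200,180,290,250,8)})
E
```

```text
t 19.4 p [ 0.6123 -0.1481  0.0782] bore [ 0.0011 -0.0004  0.0463] F [-12.9   1.9   7.4] op 44.0 j [-0.57 -0.14  2.2   0.75  0.64  0.38] dir [ 0.64   0.071 -0.765]
err mm [-0.  -0.1 -1.7] deg [ 0.03 -0.11 -0.05]
Fbore [-4.9  3.3 13.8]
```

View pics/g13_scene.png

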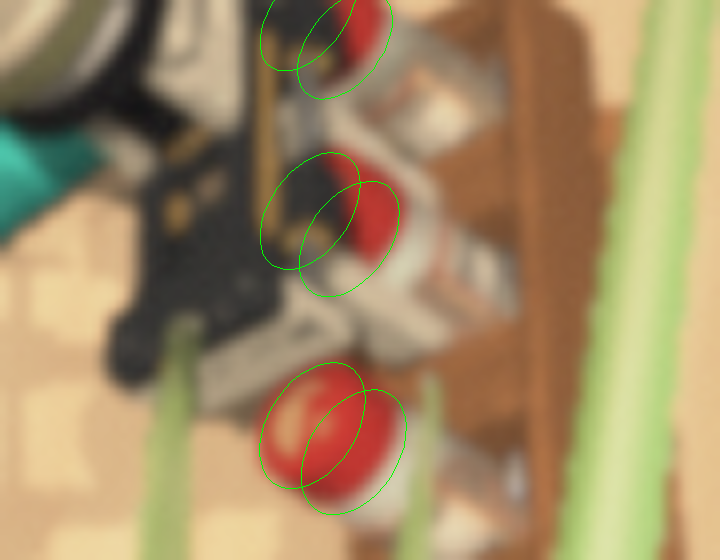

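View pics/g13_top.png

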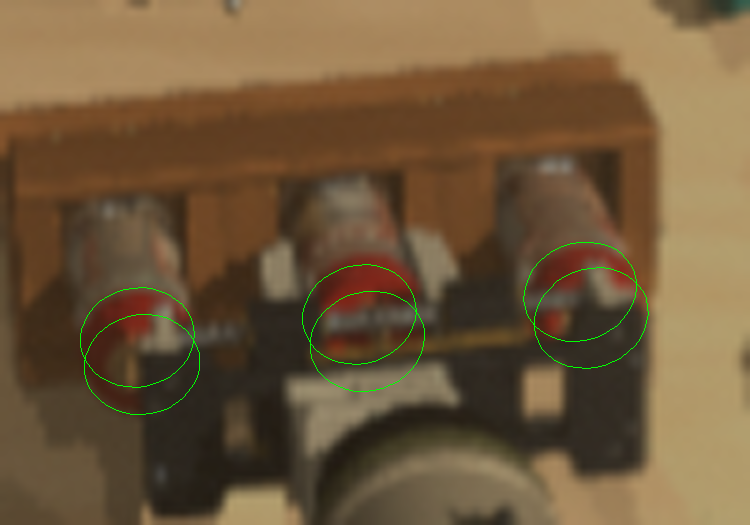

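Request:
arm_command([
  {"xyz": [-0.015, 0, -0.004], "delta_rot": [0, 0, 0], "jaw": 36},
  {"xyz": [-0.015, 0, 0], "delta_rot": [0, 0, 0], "jaw": 36},
  {"xyz": [-0.01, 0, 0], "delta_rot": [0, 0, 0], "jaw": 36},
  {"xyz": [0, 0, 0], "delta_rot": [0, 0, 0], "jaw": 36},
  {"xyz": [0, 0, 0], "delta_rot": [0, 0, 0], "jaw": 36},
])

```text
clock: 19.9
tcp_pos: [0.6097, -0.1488, 0.076]
tool_rot: [0.938, 0.052, 0.342, -0.019]
contact_force: [-4.6, -0.3, 3.6]
opening: 0.0437
```

```bash
python3 -c "
from plan import *
rep();r=BR();print('Fbore',r.inv().apply(manip.state()['contact_force']).round(1))"
```

```text
t 19.9 p [ 0.6097 -0.1488  0.076 ] bore [-0.0023 -0.0007  0.0463] F [-4.6 -0.3  3.6] op 43.7 j [-0.57 -0.14  2.21  0.75  0.63  0.37] dir [ 0.64   0.071 -0.765]
Fbore [-1.2  0.3  5.7]
```

Request:
arm_command([
  {"xyz": [0, 0, 0.003], "delta_rot": [0, 0, 0], "jaw": 36},
  {"xyz": [0, 0, 0.003], "delta_rot": [0, 0, 0], "jaw": 36},
  {"xyz": [0, 0, 0], "delta_rot": [0, 0, 0], "jaw": 36},
  {"xyz": [0, 0, 0], "delta_rot": [0, 0, 0], "jaw": 36},
  {"xyz": [0, 0, 0], "delta_rot": [0, 0, 0], "jaw": 36},
])

```text
clock: 20.4
tcp_pos: [0.6099, -0.1487, 0.076]
tool_rot: [0.938, 0.052, 0.342, -0.019]
contact_force: [-16.9, 1.3, 13.8]
opening: 0.0439
```

```bash
python3 -c "
from plan import *
rep();r=BR();print('Fbore',r.inv().apply(manip.state()['contact_force']).round(1))"
```

```text
t 20.4 p [ 0.6099 -0.1487  0.076 ] bore [-0.0022 -0.0007  0.0462] F [-16.9   1.3  13.8] op 43.9 j [-0.57 -0.14  2.21  0.75  0.63  0.37] dir [ 0.64   0.071 -0.765]
Fbore [-3.9  3.1 21.3]
```

Request:
arm_command([
  {"xyz": [0, 0, 0], "delta_rot": [0, 0, 0], "jaw": 36},
  {"xyz": [0, 0, 0], "delta_rot": [0, 0, 0], "jaw": 36},
  {"xyz": [0, 0, 0], "delta_rot": [0, 0, 0], "jaw": 36},
  {"xyz": [0, 0, 0], "delta_rot": [0, 0, 0], "jaw": 36},
  {"xyz": [0, 0, 0], "delta_rot": [0, 0, 0], "jaw": 36},
])

```text
clock: 20.9
tcp_pos: [0.6099, -0.1487, 0.076]
tool_rot: [0.938, 0.052, 0.342, -0.019]
contact_force: [-17.1, 1.6, 14.0]
opening: 0.0441
```

Request:
arm_command([
  {"xyz": [0, 0, -0.004], "delta_rot": [0, 0, 0], "jaw": 36},
  {"xyz": [0, 0, 0], "delta_rot": [0, 0, 0], "jaw": 48},
  {"xyz": [0, 0, 0], "delta_rot": [0, 0, 0], "jaw": 60},
  {"xyz": [0, 0, 0], "delta_rot": [0, 0, 0], "jaw": 64},
  {"xyz": [0, 0, 0], "delta_rot": [0, 0, 0], "jaw": 64},
])

```text
clock: 21.4
tcp_pos: [0.6095, -0.1484, 0.0752]
tool_rot: [0.938, 0.052, 0.342, -0.019]
contact_force: [0.7, 0.5, 0.3]
opening: 0.0633
```

```bash
python3 -c "
from plan import *
rep();r=BR();print('Fbore',r.inv().apply(manip.state()['contact_force']).round(1))"
```

```text
t 21.4 p [ 0.6095 -0.1484  0.0752] bore [-0.003  -0.0004  0.0458] F [0.7 0.5 0.3] op 63.3 j [-0.57 -0.14  2.21  0.75  0.63  0.37] dir [ 0.64   0.071 -0.765]
Fbore [ 0.8  0.4 -0.2]
```

Request:
arm_command([
  {"xyz": [0, 0, -0.1], "delta_rot": [0, 0, 0], "jaw": 64},
  {"xyz": [0, 0, -0.2], "delta_rot": [0, 0, 0], "jaw": 64},
  {"xyz": [0, 0, -0.2], "delta_rot": [0, 0, 0], "jaw": 64},
  {"xyz": [0, 0, -0.2], "delta_rot": [0, 0, 0], "jaw": 64},
  {"xyz": [0, 0, -0.2], "delta_rot": [0, 0, 0], "jaw": 64},
])

```text
clock: 21.9
tcp_pos: [0.5627, -0.1536, 0.1311]
tool_rot: [0.938, 0.052, 0.342, -0.019]
contact_force: [0.3, 0.6, 0.1]
opening: 0.0643
```

Request:
arm_command([
  {"xyz": [0, 0, -0.25], "delta_rot": [0, 0, 0], "jaw": 64},
  {"xyz": [0, 0, -0.25], "delta_rot": [0, 0, 0], "jaw": 64},
  {"xyz": [0, 0, -0.25], "delta_rot": [0, 0, 0], "jaw": 64},
  {"xyz": [0, 0, -0.2], "delta_rot": [0, 0, 0], "jaw": 64},
  {"xyz": [0, 0, 0], "delta_rot": [0, 0, 0], "jaw": 64},
])

```text
clock: 22.4
tcp_pos: [0.5149, -0.1601, 0.1912]
tool_rot: [0.938, 0.052, 0.343, -0.017]
contact_force: [0.3, 0.3, -0.8]
opening: 0.0638
```

```bash
python3 - <<'E'
from plan import *
ims={"top":eyes.get_image("top"),"scene":eyes.get_image("scene")}
for n in ims: cv2.imwrite(f"pics/{n}14.png",ims[n])
rep()
it=[]
for yo in(-.088,0,.088): it+= [(ring(.0225,.106,yo),(0,255,0)),(ring(.0225,.085,yo),(0,255,0))]
draw(it,ims,"g14",{"top":(225,145,395,255,4.6),"scene":(200,180,290,250,8)})
E
```

```text
t 22.5 p [ 0.5149 -0.1594  0.1889] bore [-0.0029 -0.0007  0.1942] F [ 0.3 -0.7 -0.3] op 64.3 j [-0.75 -0.61  2.33  0.61  1.01  0.49] dir [ 0.64   0.07  -0.765]
```

View pics/g14_scene.png

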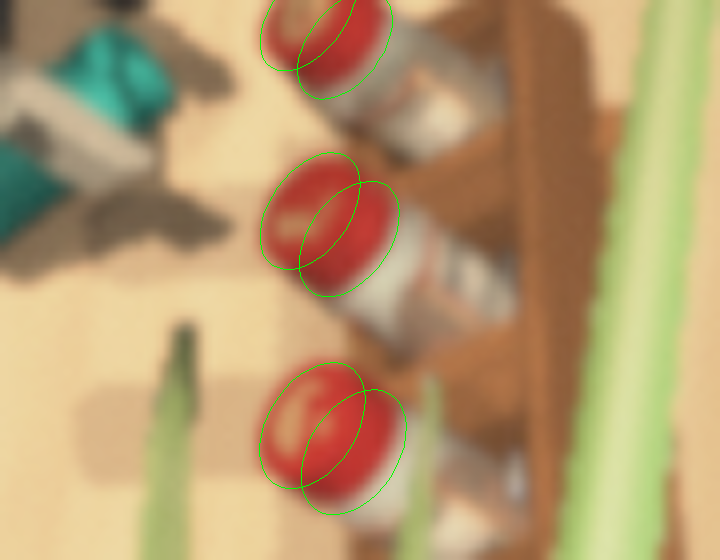

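View pics/g14_top.png

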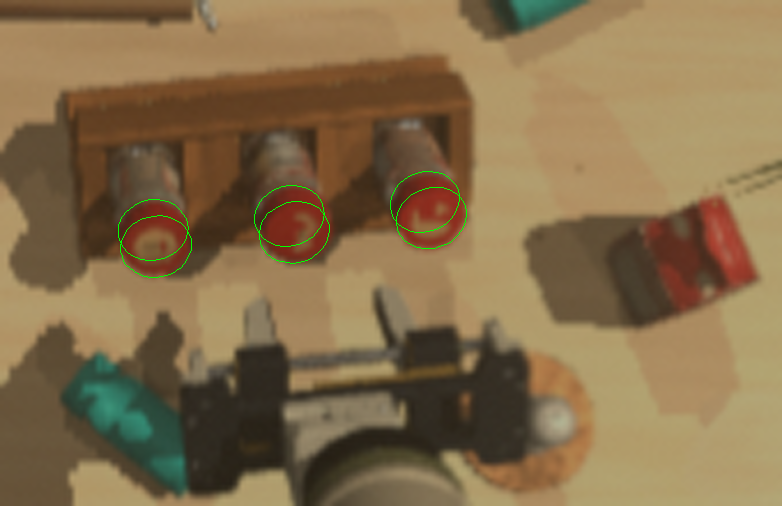

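```bash
python3 - <<'E'
from plan import *
rep(); print(manip.state()["qd"].round(3)); print(manip.finish_job())
E
```

```text
t 22.5 p [ 0.5149 -0.1594  0.1889] bore [-0.0029 -0.0007  0.1942] F [ 0.3 -0.7 -0.3] op 64.3 j [-0.75 -0.61  2.33  0.61  1.01  0.49] dir [ 0.64   0.07  -0.765]
[ 0.01   0.03   0.008  0.001 -0.004 -0.001]
the job is handed in; nothing more can be done
None
```

The job is handed in at 22.5 s of the 59 s allowed. The salt shaker is out of the middle bore and standing on the cork coaster, and the spare jar is in that bore.

**Shaker:** I set it down with about 9 N. In the top view its top is within about 1 mm of where an upright shaker's would be. The scene view of it was mostly blocked by a plant blade, so the top view carries that check.

**Spare jar:** It went in along the bore axis and came to rest on the floor. On first contact the force briefly reached about 30 N along the bore. I eased off, shifted the jar onto the lower wall, and pressed at 21 N for about half a second or more before letting go.

**Last pictures:** In both cameras the jar's cap matches the modelled fully-home position and lines up with its two neighbours. The neighbours and the carton look unmoved. I did not look at the tall jar again at the end. The gripper is about 20 cm up the bore axis and the force reading is near zero.

**What disagreed:**
- The gripper opening read 38 mm on the 44 mm shaker and 44 mm on the 42 mm jar. I put the first down to the glass narrowing and have no explanation for the second; both grips held.
- Fast moves ended 2–4 mm off to the side. I corrected this before gripping and inserting the jar.

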